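# Carry a washed valve sleeve to the drying stand on a pin

### The arm

A 6-joint arm with a two-finger parallel gripper is mounted at the origin on the work surface. World frame = base frame: x ahead of the robot, y to its left, z up, the work surface at z = 0. Lengths are in m, angles in rad, forces in N, time in s.
With the tool pointing down it reaches from about 0.325 to 0.775 m from the base axis. Payload 5.5 kg.
Tool frame: the origin (TCP) lies at the very end of the fingers, on their centre line; the grasp point (between the pads) lies 19 mm behind it; z points along the fingers, y is the direction in which the jaws open and shut (so a half turn about z gives the same grasp; the last joint's range is limited). The gripper opens to 85 mm and grips with 20 to 120 N. Pads are 22 mm wide; open, the fingers measure 114 mm over their backs; the gripper's body (76 mm by 85 mm) begins 54 mm behind the grasp point. The pads swing forward as they close: fully open they stand 13 mm farther back than shut.
Start: joints at [-1.285, 0.091, 1.231, -0, 1.82, -0.057], TCP at [0.202, -0.565, 0.231] pointing down, gripper open.
Joint ranges: [-2.87, 2.87], [-0.86, 2.18], [0.17, 2.46], [-1.51, 4.65], [0.06, 2.69], [-2.65, 2.65]. Speed limits (rad/s): [2.57, 2.57, 3.01, 3.14, 3.14, 3.14].

### API

Orientations are given as a 3x3 rotation matrix whose columns are the frame's x, y, z axes.
In Python, from rig import monitor, eyes, ticket gives the robot as it stands.
- The arm moves only by the tool play_rows, never from a script. Its argument "rows" is a list of rows, each a list of 3 entries, a list of its own where there are three numbers: the turn, a rotation vector about the tool's x, y, z normalised to -1 to 1, where 1 is 180 degrees, then the shift along the tool's x, y, z normalised to -1 to 1, where 1 is 0.1 m, then the opening, from 0 (shut) to 1 (fully open). In form: [[[wx, wy, wz], [dx, dy, dz], fingers], ...]. A call has 1 to 12 rows; each row shifts and turns the commanded pose from where the row before left it, along the tool's axes as they then stand; what a row does not reach is not made up. A row lasts 1/10 s, in which the tool goes at most 50 mm and 8.59 degrees, less where a joint would pass 70% of its speed; a pose out of reach is approached as far as the arm can. A call with a number of a shift or a turn outside -1 to 1 is refused whole. A call with a gripper value outside its range is refused whole. The fingers move at their own pace and stop on an object; "force" is the grip in N (left out, the last holds). Time passes only in rows, so rows that do not move let the fingers close. It gives the time, the measured TCP pose, the force and the opening at its end, in the units of the state.
- monitor.get_obs(): the state, without advancing time (a new reading comes with each control period).
- eyes.camera(name): name is "scene" or "top" or "wrist"; returns the picture (384x512x3 uint8, red, green, blue); there is no depth.
- eyes.calibration(name): a dict with "K" (3x3 intrinsics, pixels), "R" (3x3) and "t" (3): a world point X has camera coordinates R X + t. Camera axes: x right, y down, z forward; pixel columns grow to the right and rows downward; lengths in m; the calibration is good to about 2 mm. A picture is of the moment at which its call begins: read the wrist's pose just before it. calibration takes no time and is no camera call; for the wrist camera it gives the pose at the moment of the call.
- ticket.close_job(): hands the job in, once; it reports no verdict.
The state is a dict: "t": time; "joint_pos": joint angles; "dq": joint speeds; "joint_efforts": joint torques, N m; "tcp_pos": TCP position; "ee_rot": TCP orientation; "wrist_force": force on the tool from outside, world axes, zero at the start; "torque": the same for the moment, N m; "finger_gap": finger opening in m.
Only numpy, scipy, OpenCV 4.12 (cv2) and the standard library are available. Lean on these libraries where they do the work, as an engineer would, in place of code of your own. Each camera call takes 0.05 s, during which the arm holds its last target.

### The job

Take the carrying pin by its orange grip, thread it through the bore of the clean blue sleeve lying on the tray and push gently until the fork stops the sleeve and the collar bears on it, fully home and locked by the catches (a steady push of 10 to 20 N for half a second, never more than 25 N). Then lift the sleeve on the pin and lay the pin down gently in both Vs of the drying stand, its tip pointing to the robot's left (the stand's +x) as it did on its rest, with the sleeve hanging between them, and let go. Do not touch the sleeve with the gripper, and leave the other things where they are.

Things in the scene. Friction and masses are not known exactly. Their poses are not given: they have to be found in the camera images.
- pin_grip (a point): Steel carrying pin, 0.28 kg, lying level on a grey rest, axis 50 mm above the table. Point: centre of its orange grip (80 long, 24 wide, 26 mm high, on the pin's axis, overhanging the rest). x runs along the pin to its tip, z up. From here along x: the grip ends at 40 mm, a 12 mm thick neck runs to 78, then the collar to 84, then a 12 mm shaft to the tip at 187.
- pin_collar (a point): Point on the pin's axis in the front face of its steel collar (34 mm across, 6 thick), 84 mm in front of pin_grip; same axes.
- pin_catch (a point): Point on the pin's axis, 61 mm in front of pin_collar, same axes: here two brass spring catches stick 4 mm out of the shaft on its left and right (y) sides, from 7 mm behind (a steep shoulder) to 10 mm in front (a gentle ramp). Each gives way inwards under about 2 to 3 N and springs back.
- pin_tip (a point): The pin's tip, 103 mm in front of pin_collar, same axes. The last 13 mm taper from 12 mm to 4 mm thick.
- sleeve_center (a point): Blue plastic sleeve on the tray, loose, 0.12 to 0.2 kg. Point: middle of its level bore (16 mm across, straight through, 50 mm long, so its mouths are 25 mm from here); x along the bore, away from the tray's open end, z up. Square flanges 60 x 60 x 8 mm at both ends, 44 mm round between. The bore lies 30 mm above the tray's floor.
- tray: Steel tray, fixed. Origin: centre of its underside; x along it, from its open end to the end with the fork. 150 long, 78 mm wide, floor 12 mm above the table, side rails 66 mm apart inside, tops 32 mm above the table. The sleeve lies near the open (-x) end. Catches need some 5 to 12 N to enter the bore, more than slides the sleeve: it runs ahead of the pin up to the fork.
- tray_end (a point): Middle of the tray's +x end, on its floor. A red sprung fork, clamped across the tray 10 to 55 mm beyond the sleeve's far flange (differs each time, not measured), stops it; it yields 1 mm per 4 N, 10 mm at most. Prongs 46 mm high, 30 mm gap between for tip and catches, cross bar 16 mm high. Once sprung out behind the far flange, the catches lock the sleeve on the pin with some 4 mm of end play.
- stand: Drying stand, fixed: steel base 150 x 90 x 8 mm, two green upright V plates 8 mm thick at x = -53.5 mm (for the pin's neck) and +53.5 mm (for the shaft near the tip). Origin: centre of the underside; x from neck plate to tip plate, z up. Each V is a right angle, 42 mm wide at its top.
- stand_seat (a point): Where pin_collar comes to lie on the stand: 28.5 mm to -x of the stand's origin and 110 mm above the table; same axes as the stand, the pin along +x. 8 mm either way along x does not foul.
- bush: Brass bush, a plain ring standing on end, 44 mm across, 35 mm high; bystander. Origin: centre of its underside
- gasket: Flat black rubber gasket ring, 68 mm across, 8 mm thick; bystander. Origin: centre of its underside
- jar: Amber glass jar with a steel cap, 60 mm across, 90 mm high; bystander. Origin: centre of its underside
- jug: Steel mug, 90 mm across, 100 mm high; bystander. Origin: centre of its underside
- spatula: Spatula with a white handle, lying flat; bystander. Origin: centre of its underside as it lies
- wrench: Steel wrench, lying flat; bystander. Origin: centre of its underside as it lies
- bowl: Steel bowl, 140 mm across, 50 mm high; bystander. Origin: centre of its underside
Things that resemble listed ones, but are neither listed nor needed, are in the scene too. Leave any black look-alike of the part that bears pin_grip alone. Leave any turquoise look-alike of the stand alone.

How it is judged:
On the way, in this order (a step that is already met when the one before it is completed fails the run):
1. the pin is threaded through the sleeve on the tray and pressed home: collar within 2.5 mm of the flange and bearing with more than 8 N (x of pin_collar in the frame of sleeve_center between -0.0275 and -0.0235 m and y of pin_collar in the frame of sleeve_center between -0.006 and 0.006 m and z of pin_collar in the frame of sleeve_center between -0.006 and 0.006 m and contact force between pin and sleeve above 8 N and height (world z) of sleeve_center below 0.052 m), for 0.25 s.
2. the sleeve is lifted well clear of the tray on the pin, still locked on it (x of pin_collar in the frame of sleeve_center between -0.034 and -0.0235 m and y of pin_collar in the frame of sleeve_center between -0.006 and 0.006 m and z of pin_collar in the frame of sleeve_center between -0.006 and 0.006 m and height (world z) of sleeve_center above 0.085 m), for 0.2 s.
At the end, for the whole second after the job is handed in: The pin lies at rest in both Vs of the drying stand, pointing along the stand's +x (within 0.08 rad), collar face within 10 mm of its place along the stand, 5 mm sideways and 4 to 5 mm in height; the sleeve hangs on it, threaded, within 9 mm of the collar, nothing moving and the pin released (x of pin_collar in the frame of stand between -0.0385 and -0.0185 m and y of pin_collar in the frame of stand between -0.005 and 0.005 m and z of pin_collar in the frame of stand between 0.106 and 0.115 m and angle between the x axis of pin_grip and the x axis of stand, either way round below 0.08 rad and x of pin_collar in the frame of sleeve_center between -0.034 and -0.0235 m and y of pin_collar in the frame of sleeve_center between -0.006 and 0.006 m and z of pin_collar in the frame of sleeve_center between -0.006 and 0.006 m and height (world z) of sleeve_center above 0.095 m and linear speed of pin below 0.02 m/s and linear speed of sleeve below 0.03 m/s and contact force between pin and stand above 1 N); the robot touches nothing.
It fails at once if the gripper or arm touches the clean sleeve (contact force between any of the fingers, the arm and sleeve above 0.5 N).
It fails at once if the pin presses on the sleeve with more than 25 N while it is on the tray (contact force between pin and sleeve above 25 N and height (world z) of sleeve_center below 0.052 m).
It fails at once if the pin or sleeve is set down on or pushed against the drying stand with more than 60 N (contact force between any of pin, sleeve and stand above 60 N).
It fails at once if another thing on the table is moved by more than 20 mm (distance of any of bush, gasket, jar, jug, spatula, wrench, bowl from where it was at the start of the episode above 0.02 m).
It also fails if it takes over 56 s, if anything falls off the work surface, if the arm or the gripper's body presses on something with over 40 N, if the wrist force passes 120 N, or if a joint passes its speed limit or range.

## Working session

There is one attempt and no reset: what is moved stays moved. The work goes in short steps, Python scripts to look and compute and a tool call to move; the robot and the scene stay as the last step left them, time stands still between calls to the robot, and variables do not carry over. Pictures are saved under pics/ and viewed, and the job is handed in when it is done.

Besides the shell and the picture viewer there is one more tool, called after "Request:" as name(argument=value, ...), one argument or row to a line, values as JSON. play_rows: Moves the arm, as the interface text tells. Scaled input: -1 to 1 covers 0.1 m each way for a shift and 180 degrees each way for a turn. Its arguments: {"type":"object","properties":{"rows":{"type":"array"},"force":{"type":"number"}},"required":["rows"]}

```bash
ls; mkdir -p pics; python3 - <<'E'
from rig import monitor, eyes, ticket
import cv2
o=monitor.get_obs()
for k in o: print(k,o[k])
for n in ["scene","top"]:
    c=eyes.calibration(n); print(n,c)
    im=eyes.camera(n); cv2.imwrite(f"pics/{n}0.png",im[:,:,::-1])
E
```

```text
pics
t 0.0
joint_pos [-1.28470014e+00  9.18426070e-02  1.23187965e+00  1.26832967e-05
  1.81982016e+00 -5.67306269e-02]
dq [ 1.12763746e-04 -1.55527000e-05 -2.58247715e-03 -9.25956557e-05
  3.73700423e-04 -3.75365487e-05]
joint_efforts [-7.34139630e-04 -4.58726943e+01 -4.18031895e+01 -2.36674578e-04
  1.13308794e-02 -1.31189285e-05]
tcp_pos [ 0.20159378 -0.56481276  0.23016413]
ee_rot [[ 9.41807182e-01  3.36153153e-01 -5.38450572e-04]
 [ 3.36153562e-01 -9.41805325e-01  1.87398596e-03]
 [ 1.22830672e-04 -1.94593551e-03 -9.99998099e-01]]
wrist_force [-0.21542107  0.5249556  -0.87534265]
torque [-0.01028908  0.04598497 -0.05145592]
finger_gap 0.0855507719772633
scene {'K': array([[495.14136909,   0.        , 258.10000137],
       [  0.        , 495.14136909, 187.85203166],
       [  0.        ,   0.        ,   1.        ]]), 'R': array([[-0.13835047,  0.99030729, -0.01227285],
       [ 0.80911317,  0.10587323, -0.57803697],
       [-0.57113486, -0.08990181, -0.81591828]]), 't': array([ 0.07039303, -0.35972942,  1.84142548])}
top {'K': array([[372.7967903 ,   0.        , 253.43048507],
       [  0.        , 372.7967903 , 187.01704053],
       [  0.        ,   0.        ,   1.        ]]), 'R': array([[-0.02960714, -0.99955315, -0.00411282],
       [-0.99571405,  0.0298536 , -0.08753448],
       [ 0.08761814,  0.00150355, -0.996153  ]]), 't': array([-0.00254632,  0.54423789,  1.29237401])}
```

View pics/scene0.png

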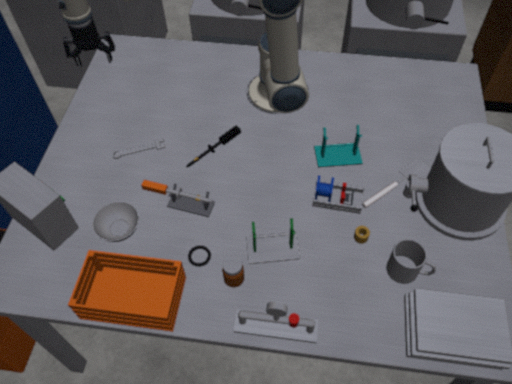

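View pics/top0.png

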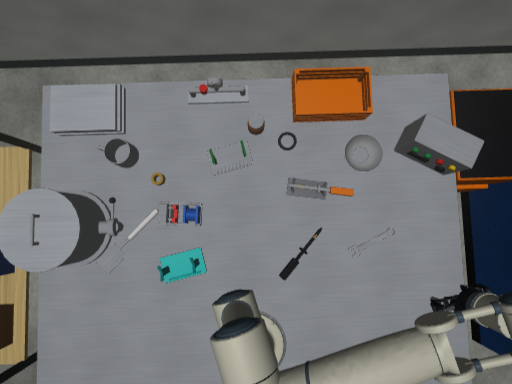

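```bash
cat > h.py <<'E'
from rig import monitor, eyes, ticket
import cv2, numpy as np
def ray(c,u,v,z):
    d=c['R'].T@np.linalg.inv(c['K'])@np.array([u,v,1.]); o=-c['R'].T@c['t']
    return o+d*(z-o[2])/d[2]
def proj(c,X):
    p=c['K']@(c['R']@np.asarray(X,float)+c['t']); return p[:2]/p[2]
def crop(src,dst,u0,v0,u1,v1,s):
    im=cv2.imread(src)[v0:v1,u0:u1]; cv2.imwrite(dst,cv2.resize(im,None,fx=s,fy=s,interpolation=cv2.INTER_CUBIC))
E
python3 - <<'E'
from h import *
crop("pics/top0.png","pics/top0a.png",140,120,370,290,3.4)
crop("pics/scene0.png","pics/scene0a.png",130,120,390,270,3)
c=eyes.calibration("top")
for n,u,v,z in [("grip",341,191,.05),("tip",290,183,.05),("sleeve",192,214,.06),("trayc",184,214,.01),("stand",230,157,.05),("bush",157,179,.035)]:
    print(n,ray(c,u,v,z).round(3))
E
```

```text
grip [ 0.519 -0.321  0.05 ]
tip [ 0.552 -0.146  0.05 ]
sleeve [0.455 0.194 0.06 ]
trayc [0.456 0.23  0.01 ]
stand [0.649 0.06  0.05 ]
bush [0.581 0.319 0.035]
```

View pics/top0a.png

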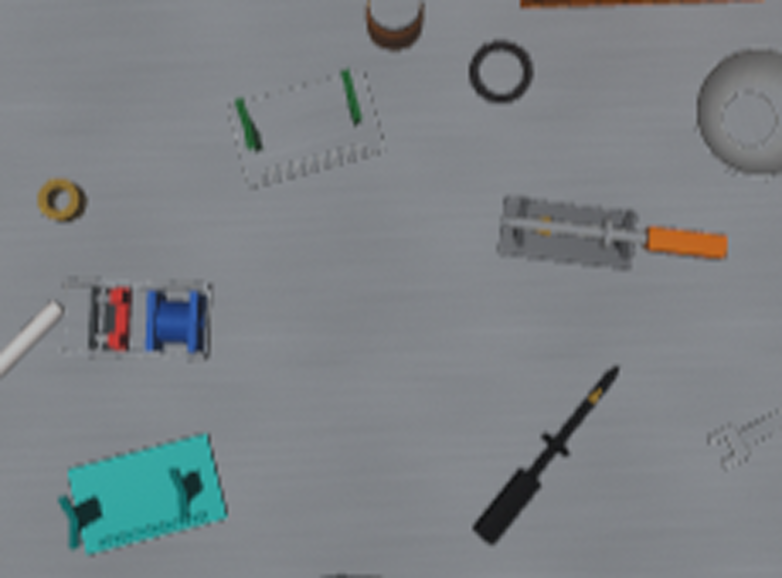

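View pics/scene0a.png

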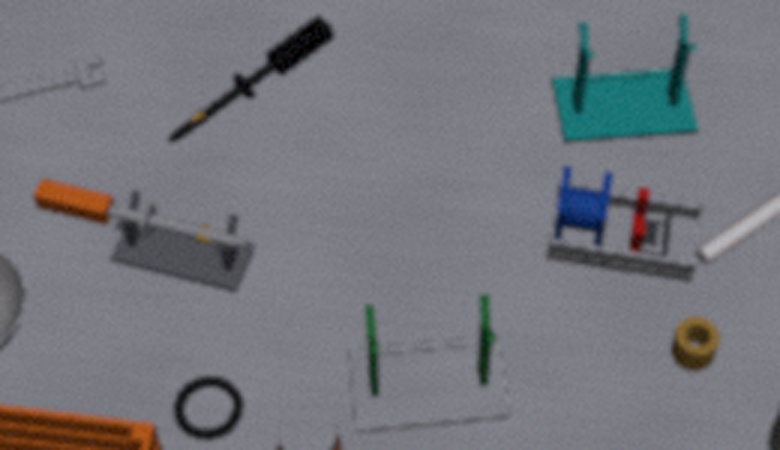

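```bash
python3 - <<'E'
from h import *
o=monitor.get_obs(); c=eyes.calibration("wrist")
R=np.array(o['ee_rot']);p=np.array(o['tcp_pos'])
print(c['K']); print("R_tool_cam\n",(R.T@c['R'].T).round(3)); print("cam pos in tool",R.T@(-c['R'].T@c['t']-p))
E
```

```text
[[336.45359063   0.         255.24706296]
 [  0.         336.45359063 186.19462801]
 [  0.           0.           1.        ]]
R_tool_cam
 [[-0.    -0.951 -0.309]
 [ 1.    -0.     0.   ]
 [-0.    -0.309  0.951]]
cam pos in tool [ 0.07878619  0.00040219 -0.14270659]
```

```bash
cat >> h.py <<'E'
from scipy.spatial.transform import Rotation as Ro
def Rdown(yaw):  # tool z down, tool x at yaw
    c,s=np.cos(yaw),np.sin(yaw)
    return np.array([[c,s,0],[s,-c,0],[0,0,-1.]])
def plan(p1,R1,n,p0=None,R0=None):
    o=monitor.get_obs()
    p0=np.array(o['tcp_pos']) if p0 is None else np.array(p0); R0=np.array(o['ee_rot']) if R0 is None else R0
    rv=Ro.from_matrix(R0.T@R1).as_rotvec(); w=rv/n/np.pi
    d=(np.array(p1)-p0)/n
    print("t",o['t'],"per-row turn",w.round(4),"mm",np.linalg.norm(d)*1000,"deg",np.degrees(np.linalg.norm(rv))/n)
    for k in range(n):
        Rk=R0@Ro.from_rotvec(rv*k/n).as_matrix()
        print(k,(Rk.T@d/0.1).round(3).tolist())
E
python3 - <<'E'
from h import *
plan([.537,-.235,.17],Rdown(np.radians(80)),10)
E
```

```text
t 0.1 per-row turn [-0.     -0.     -0.0335] mm 47.428173241348865 deg 6.0359338320708975
0 [0.427, -0.198, 0.061]
1 [0.445, -0.152, 0.061]
2 [0.459, -0.104, 0.061]
3 [0.467, -0.055, 0.06]
4 [0.47, -0.006, 0.06]
5 [0.468, 0.043, 0.06]
6 [0.461, 0.093, 0.06]
7 [0.449, 0.14, 0.06]
8 [0.432, 0.187, 0.06]
9 [0.41, 0.231, 0.06]
```

Request:
play_rows(
  rows=[
    [[0,0,-0.0335],[0.427,-0.198,0.061],1],
    [[0,0,-0.0335],[0.445,-0.152,0.061],1],
    [[0,0,-0.0335],[0.459,-0.104,0.061],1],
    [[0,0,-0.0335],[0.467,-0.055,0.06],1],
    [[0,0,-0.0335],[0.47,-0.006,0.06],1],
    [[0,0,-0.0335],[0.468,0.043,0.06],1],
    [[0,0,-0.0335],[0.461,0.093,0.06],1],
    [[0,0,-0.0335],[0.449,0.14,0.06],1],
    [[0,0,-0.0335],[0.432,0.187,0.06],1],
    [[0,0,-0.0335],[0.41,0.231,0.06],1],
    [[0,0,0],[0,0,0],1],
    [[0,0,0],[0,0,0],1],
  ],
)

```text
t: 1.3
tcp_pos: [0.5373, -0.2345, 0.17]
ee_rot: [[0.173, 0.985, -0.002], [0.985, -0.173, 0.0], [0.0, -0.002, -1.0]]
wrist_force: [-0.1, -0.4, -0.0]
finger_gap: 0.0854
```

```bash
cat >> h.py <<'E'
def snap(tag,name="wrist"):
    import pickle
    o=monitor.get_obs(); c=eyes.calibration(name); im=eyes.camera(name)
    pickle.dump((o,c),open(f"pics/{tag}.pkl","wb")); cv2.imwrite(f"pics/{tag}.png",im[:,:,::-1])
    print(o['t'],np.round(o['tcp_pos'],4),np.round(o['wrist_force'],2),o['finger_gap'],"yaw",np.degrees(np.arctan2(o['ee_rot'][1][0],o['ee_rot'][0][0])))
def load(tag):
    import pickle; return pickle.load(open(f"pics/{tag}.pkl","rb"))
E
python3 - <<'E'
from h import *
snap("w1")
E
```

```text
1.3 [ 0.5373 -0.2345  0.17  ] [-0.05 -0.45 -0.01] 0.0854185751654237 yaw 80.02482693813312
```

View pics/w1.png

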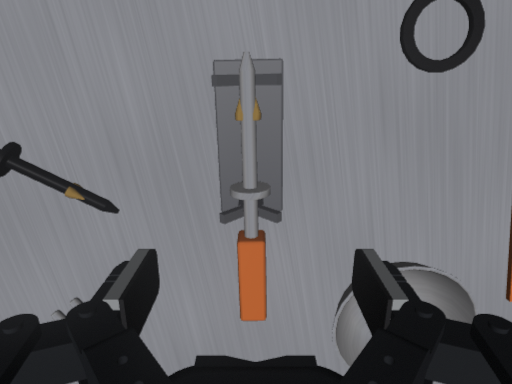

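```bash
python3 - <<'E'
from h import *
o,c=load("w1"); im=cv2.imread("pics/w1.png").astype(int)
m=((im[:,:,2]>150)&(im[:,:,0]<90)); m[:, :200]=0; m[:,300:]=0
for v in range(228,325,8):
    us=np.where(m[v])[0]; print(v,us.min() if len(us) else None,us.max() if len(us) else None)
vs=np.where(m.any(1))[0]; print(vs.min(),vs.max())
crop("pics/w1.png","pics/w1a.png",205,40,295,330,2.05)
for u,v,z in [(247,52,.05),(248.5,120,.05),(250,190,.05)]: print(ray(c,u,v,z).round(4))
for v in (60,75,100,140,160,205,220): print(v,im[v,235:268].sum(1).tolist())
E
```

```text
228 None None
236 None None
244 238 263
252 238 263
260 239 263
268 239 263
276 239 264
284 240 264
292 240 264
300 241 264
308 241 264
316 241 264
324 None None
242 319
[ 0.5476 -0.1391  0.05  ]
[ 0.5399 -0.1873  0.05  ]
[ 0.5309 -0.2436  0.05  ]
60 [273, 272, 275, 276, 279, 270, 273, 358, 391, 396, 397, 404, 400, 397, 387, 337, 286, 275, 290, 293, 295, 294, 294, 296, 296, 300, 298, 299, 301, 300, 301, 302, 303]
75 [217, 215, 216, 222, 264, 333, 372, 394, 397, 393, 399, 405, 406, 411, 408, 398, 371, 340, 301, 248, 207, 225, 225, 226, 225, 224, 225, 225, 225, 226, 225, 226, 225]
100 [320, 321, 316, 307, 297, 289, 339, 374, 395, 397, 393, 401, 407, 408, 408, 404, 384, 357, 328, 289, 262, 262, 300, 317, 316, 317, 317, 317, 317, 318, 316, 317, 317]
140 [304, 304, 304, 303, 302, 294, 273, 323, 366, 392, 397, 393, 399, 405, 406, 408, 404, 384, 354, 324, 270, 242, 300, 301, 300, 301, 302, 302, 301, 302, 302, 300, 302]
160 [295, 295, 294, 296, 295, 293, 293, 304, 341, 376, 398, 396, 393, 402, 407, 408, 409, 399, 371, 340, 295, 256, 294, 294, 294, 294, 294, 294, 294, 294, 293, 292, 291]
205 [276, 276, 259, 203, 190, 184, 150, 151, 203, 312, 362, 392, 396, 393, 397, 405, 406, 409, 402, 372, 340, 292, 219, 149, 149, 147, 162, 202, 231, 255, 269, 275, 274]
220 [352, 401, 399, 398, 397, 394, 393, 392, 370, 297, 341, 379, 396, 396, 395, 405, 408, 410, 405, 384, 351, 312, 286, 348, 395, 397, 394, 393, 396, 398, 397, 395, 398]
```

```bash
python3 - <<'E'
from h import *
crop("pics/w1.png","pics/w1b.png",205,40,305,200,3.7)
crop("pics/w1.png","pics/w1c.png",205,180,305,330,3.9)
E
```

```text
(no output)
```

View pics/w1b.png

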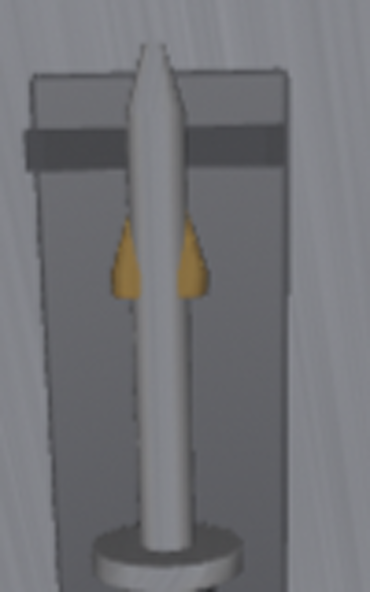

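View pics/w1c.png

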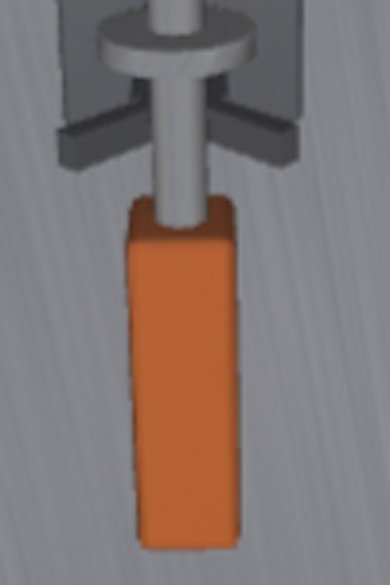

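```bash
python3 - <<'E'
from h import *
from scipy.optimize import least_squares
o,c=load("w1")
pts=[(187,.05,246.4,51.6,1),(-40,.063,252.8,319.8,1),(40,.063,251,241.5,1)]
lines=[(140,248.6,.05),(160,249.0,.05),(220,250.4,.05),(280,252.1,.063)]
def res(x):
    d=np.array([np.cos(x[2]),np.sin(x[2]),0]); p=np.array([x[0],x[1],0])
    r=[]
    for s,z,u,v,w in pts: r+=list(proj(c,p+d*s/1000+[0,0,z])-[u,v])
    for v,u,z in lines:
        a=proj(c,p+[0,0,z]); b=proj(c,p+d*.15+[0,0,z]); r.append(a[0]+(b[0]-a[0])*(v-a[1])/(b[1]-a[1])-u)
    return r
s=least_squares(res,[.52,-.32,1.39]); print(s.x,np.degrees(s.x[2])); print(np.round(res(s.x),2))
x=s.x; G=np.array([x[0],x[1],.05]); d=np.array([np.cos(x[2]),np.sin(x[2]),0])
for q in (0,84,145,187): print(q,G+d*q/1000,proj(c,G+d*q/1000))
R=Rdown(x[2]); plan([x[0],x[1],.10],R,3); plan([x[0],x[1],.031],R,3,[x[0],x[1],.10],R)
E
```

```text
[ 0.51844447 -0.32289353  1.41600015] 81.13083215413899
[-0.1  -0.92  0.14  1.74 -0.18 -0.21  0.01  0.13  0.28 -0.26]
0 [ 0.51844447 -0.32289353  0.05      ] [252.09589947 274.68335764]
84 [ 0.53139549 -0.23989792  0.05      ] [249.79097385 185.65310465]
145 [ 0.54080039 -0.1796273   0.05      ] [247.82580621 109.74637189]
187 [ 0.5472759 -0.1381295  0.05     ] [246.29655548  50.67740316]
t 1.35 per-row turn [-0.0001  0.     -0.0023] mm 37.90822965184684 deg 0.4059691078311663
0 [-0.297, -0.009, 0.235]
1 [-0.297, -0.011, 0.235]
2 [-0.297, -0.014, 0.235]
t 1.35 per-row turn [0. 0. 0.] mm 23.000000000000004 deg 0.0
0 [0.0, 0.0, 0.23]
1 [0.0, 0.0, 0.23]
2 [0.0, 0.0, 0.23]
```

Request:
play_rows(
  rows=[
    [[0,0,-0.0023],[-0.297,-0.009,0.235],0.6],
    [[0,0,-0.0023],[-0.297,-0.011,0.235],0.6],
    [[0,0,-0.0022],[-0.297,-0.014,0.235],0.6],
    [[0,0,0],[0,0,0],0.6],
    [[0,0,0],[0,0,0],0.6],
  ],
)

```text
t: 1.85
tcp_pos: [0.5174, -0.3241, 0.1002]
ee_rot: [[0.158, 0.987, -0.001], [0.987, -0.158, 0.001], [0.001, -0.001, -1.0]]
wrist_force: [0.2, 1.4, 0.4]
finger_gap: 0.0508
```

```bash
python3 - <<'E'
from h import *
snap("w2")
o,c=load("w2"); x=[.51844,-.32289,1.416]
plan([x[0],x[1],.031],Rdown(x[2]),3)
G=np.array([x[0],x[1],.05]); d=np.array([np.cos(x[2]),np.sin(x[2]),0])
im=cv2.imread("pics/w2.png")
for q,z in ((0,.063),(84,.05),(40,.063),(-40,.063)): cv2.circle(im,tuple(np.round(proj(c,[*(G+d*q/1000)[:2],z])).astype(int)),2,(255,0,0),-1)
cv2.imwrite("pics/w2a.png",im)
E
```

```text
1.85 [ 0.5174 -0.3241  0.1002] [0.22 1.37 0.39] 0.050810817079224475 yaw 80.9250610533101
t 1.9 per-row turn [ 0.0001  0.     -0.0002] mm 23.475904167871015 deg 0.04091815341089982
0 [0.002, -0.0, 0.235]
1 [0.002, -0.0, 0.235]
2 [0.002, -0.0, 0.235]
```

View pics/w2a.png

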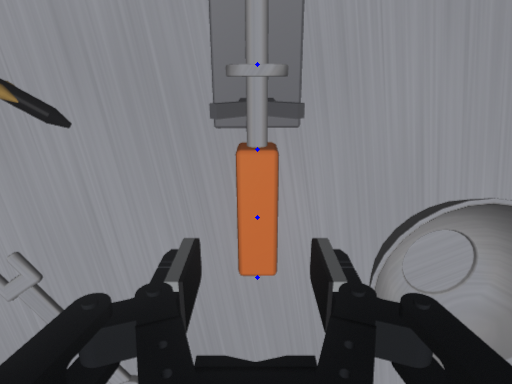

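Request:
play_rows(
  rows=[
    [[0,0,0],[0.002,0,0.235],0.6],
    [[0,0,0],[0.002,0,0.235],0.6],
    [[0,0,0],[0.002,0,0.23],0.6],
    [[0,0,0],[0,0,0],0.6],
    [[0,0,0],[0,0,0],0.2],
    [[0,0,0],[0,0,0],0.2],
    [[0,0,0],[0,0,0],0.1],
    [[0,0,0],[0,0,0],0],
    [[0,0,0],[0,0,0],0],
  ],
  force=110,
)

```text
t: 2.8
tcp_pos: [0.5195, -0.3226, 0.033]
ee_rot: [[0.153, 0.988, 0.002], [0.988, -0.153, -0.001], [-0.001, 0.002, -1.0]]
wrist_force: [-4.2, 1.6, 6.3]
finger_gap: 0.0226
```

```bash
python3 - <<'E'
from h import *
snap("w3")
E
```

```text
2.8 [ 0.5195 -0.3226  0.033 ] [-4.23  1.56  6.34] 0.02259811701776454 yaw 81.17312617807741
```

View pics/w3.png

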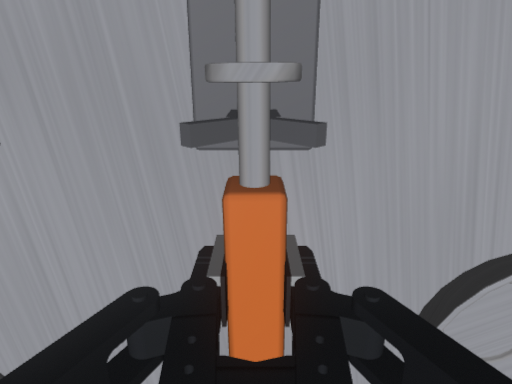

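```bash
python3 - <<'E'
from h import *
o=monitor.get_obs(); p=np.array(o['tcp_pos']);R=np.array(o['ee_rot'])
plan(p+[0,0,.137],R,4)
plan([.45,.17,.17],Rdown(np.radians(86)),11,p+[0,0,.137],R)
E
```

```text
t 2.85 per-row turn [0. 0. 0.] mm 34.25 deg 0.0
0 [-0.0, 0.001, -0.342]
1 [-0.0, 0.001, -0.342]
2 [-0.0, 0.001, -0.342]
3 [-0.0, 0.001, -0.342]
t 2.85 per-row turn [ 0.0001  0.     -0.0024] mm 45.22247740004159 deg 0.438811254058472
0 [0.433, -0.131, -0.001]
1 [0.434, -0.128, -0.001]
2 [0.435, -0.125, -0.001]
3 [0.436, -0.121, -0.0]
4 [0.437, -0.118, -0.0]
5 [0.437, -0.114, -0.0]
6 [0.438, -0.111, -0.0]
7 [0.439, -0.108, -0.0]
8 [0.44, -0.104, -0.0]
9 [0.441, -0.101, -0.0]
10 [0.442, -0.098, -0.0]
```

Lift first, gently accelerating.

Request:
play_rows(
  rows=[
    [[0,0,0],[0,0,-0.1],0],
    [[0,0,0],[0,0,-0.25],0],
    [[0,0,0],[0,0,-0.4],0],
    [[0,0,0],[0,0,-0.4],0],
    [[0,0,0],[0,0,-0.22],0],
    [[0,0,0],[0,0,0],0],
    [[0,0,0],[0,0,0],0],
  ],
)

```text
t: 3.55
tcp_pos: [0.5191, -0.3222, 0.1671]
ee_rot: [[0.154, 0.988, 0.0], [0.988, -0.154, -0.0], [-0.0, 0.0, -1.0]]
wrist_force: [-0.4, 0.4, -3.9]
finger_gap: 0.0229
```

```bash
python3 - <<'E'
from h import *
snap("w4")
E
```

```text
3.55 [ 0.5191 -0.3222  0.1671] [-0.43  0.39 -3.94] 0.022890573665962286 yaw 81.1611124529908
```

View pics/w4.png

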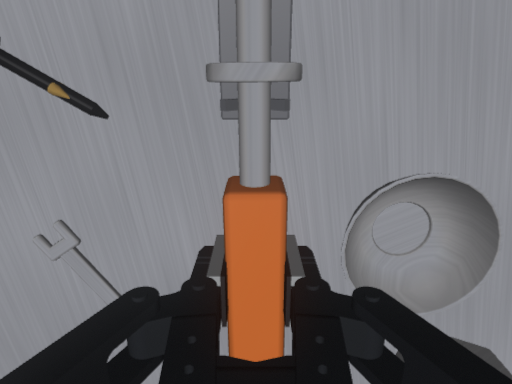

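Request:
play_rows(
  rows=[
    [[0,0,-0.0024],[0.25,-0.074,-0.002],0],
    [[0,0,-0.0024],[0.434,-0.128,-0.002],0],
    [[0,0,-0.0024],[0.435,-0.125,-0.002],0],
    [[0,0,-0.0024],[0.436,-0.121,-0.002],0],
    [[0,0,-0.0024],[0.437,-0.118,-0.002],0],
    [[0,0,-0.0024],[0.437,-0.114,-0.002],0],
    [[0,0,-0.0024],[0.438,-0.111,-0.002],0],
    [[0,0,-0.0024],[0.439,-0.108,-0.002],0],
    [[0,0,-0.0024],[0.44,-0.104,-0.002],0],
    [[0,0,-0.0024],[0.441,-0.101,-0.002],0],
    [[0,0,-0.0024],[0.442,-0.098,-0.002],0],
    [[0,0,0],[0.18,-0.055,-0.002],0],
  ],
)

```text
t: 4.8
tcp_pos: [0.4464, 0.173, 0.1669]
ee_rot: [[0.068, 0.998, -0.005], [0.998, -0.068, -0.0], [-0.0, -0.005, -1.0]]
wrist_force: [0.8, -0.7, -3.6]
finger_gap: 0.0227
```

Request:
play_rows(
  rows=[
    [[0,0,0],[0,0,0],0],
    [[0,0,0],[0,0,0],0],
    [[0,0,0],[0,0,0],0],
  ],
)

```text
t: 5.1
tcp_pos: [0.4483, 0.1689, 0.1686]
ee_rot: [[0.072, 0.997, -0.002], [0.997, -0.072, -0.001], [-0.001, -0.002, -1.0]]
wrist_force: [0.0, -1.0, -2.9]
finger_gap: 0.0226
```

```bash
python3 - <<'E'
from h import *
snap("w5")
E
```

```text
5.1 [0.4483 0.1689 0.1686] [ 0.01 -1.05 -2.86] 0.02257199528588187 yaw 85.84892267027432
```

View pics/w5.png

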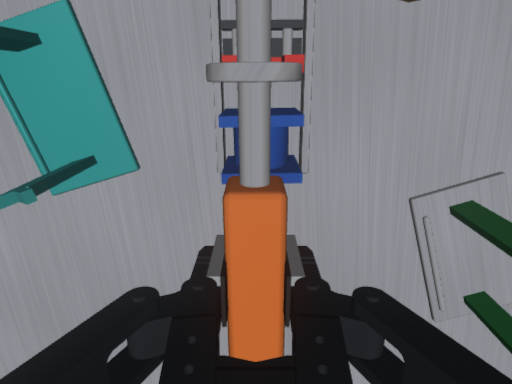

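```bash
python3 - <<'E'
from h import *
crop("pics/w5.png","pics/w5a.png",190,0,330,200,3)
E
```

```text
(no output)
```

View pics/w5a.png

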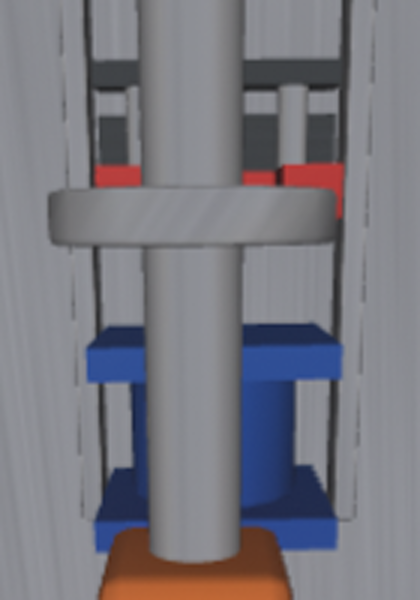

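```bash
python3 - <<'E'
from h import *
o,c=load("w5")
P={}
for n,u,v in [("nl",95,549),("nr",337,549),("nl2",94,521),("nr2",338,521),("fl",87,382),("fr",341,380),("fl2",87,346),("fr2",341,346)]:
    P[n]=ray(c,190+u/3,v/3,.072); print(n,P[n].round(4))
d=lambda a,b:np.linalg.norm(P[a]-P[b])
print("w",d("nl","nr"),d("fl","fr"),d("fl2","fr2"),"len",d("nl","fl2"),d("nr","fr2"),d("nl","fl"))
n=(P["nl"]+P["nr"])/2;f=(P["fl2"]+P["fr2"])/2
print("center",(n+f)/2,"yaw",np.degrees(np.arctan2(*(f-n)[[1,0]])))
for a,b in (("nl","fl2"),("nr","fr2")): 
    q=P[b]-P[a]; print("edge yaw",np.degrees(np.arctan2(q[1],q[0])))
for a,b in (("nl","nr"),("fl2","fr2"),("fl","fr")):
    q=P[b]-P[a]; print("flange yaw",np.degrees(np.arctan2(q[1],q[0]))+90)
# tray: top-edge outer lines z=.032: left (62,10)?->(83,515) ; floor
for n,u,v,z in [("Lt",64,60,.0),("Lb",82,518,.0),("Rt",374,20,.0),("Rb",354,518,.0),("forkl",120,165,.058),("forkr",310,165,.058)]:
    print(n,ray(c,190+u/3,v/3,z).round(4), ray(c,190+u/3,v/3,.032).round(4))
E
```

```text
nl [0.4231 0.1739 0.072 ]
nr [0.4831 0.1696 0.072 ]
nl2 [0.4237 0.1811 0.072 ]
nr2 [0.4836 0.1768 0.072 ]
fl [0.4255 0.2152 0.072 ]
fr [0.4853 0.2113 0.072 ]
fl2 [0.4264 0.2235 0.072 ]
fr2 [0.4855 0.2192 0.072 ]
w 0.060133508924058617 0.05987393920269623 0.05924073598711764 len 0.049665871968873114 0.04965047286112865 0.04131138167703643
center [0.45455543 0.19655411 0.072     ] yaw 86.72592442284643
edge yaw 86.21076183593586
edge yaw 87.2412467918821
flange yaw 85.87351023672012
flange yaw 85.84576730543368
flange yaw 86.29912466060648
Lt [0.42  0.295 0.   ] [0.4235 0.2901 0.032 ]
Lb [0.4107 0.1625 0.    ] [0.4152 0.1712 0.032 ]
Rt [0.5065 0.2987 0.    ] [0.5011 0.2934 0.032 ]
Rb [0.4976 0.1562 0.    ] [0.4931 0.1656 0.032 ]
forkl [0.4369 0.263  0.058 ] [0.4352 0.2646 0.032 ]
forkr [0.4813 0.2598 0.058 ] [0.4841 0.2611 0.032 ]
```

```bash
python3 - <<'E'
from h import *
o,c=load("w5"); p=np.array(o['tcp_pos']);R=np.array(o['ee_rot'])
g=cv2.GaussianBlur(cv2.imread("pics/w5.png"),(3,3),0).astype(float)
# sat: pin is grey bright; use over blue sleeve & background via column gradient
for v in (8,40,100,105,122,130,140,150,160,170):
    row=g[v]; gr=np.abs(np.diff(row,axis=0)).sum(1)
    L=230+np.argmax(gr[230:247]); Rr=262+np.argmax(gr[262:282]) 
    # subpixel
    f=lambda k:k+0.5+0.5*(gr[k-1]-gr[k+1])/(gr[k-1]-2*gr[k]+gr[k+1]+1e-9)
    l,r=f(L),f(Rr); 
    X=ray(c,(l+r)/2+0.0,v,o['tcp_pos'][2]+.017); t=R.T@(X-p)
    print(v,round(l,2),round(r,2),(l+r)/2,"tool mm",(t*1000).round(2))
orange=((g[:,:,2]>150)&(g[:,:,0]<90))
for v in (200,230,260,300,340):
    us=np.where(orange[v])[0]; us=us[(us>215)&(us<295)]; t=R.T@(ray(c,(us.min()+us.max())/2,v,o['tcp_pos'][2]+.03)-p); print(v,us.min(),us.max(),(t*1000).round(2))
E
```

```text
8 235.2 271.39 253.2967617753593 tool mm [100.52  -0.82 -17.13]
40 232.18 269.59 250.88502673796688 tool mm [ 90.65  -1.67 -17.11]
100 237.15 270.46 253.80597014925084 tool mm [ 70.62  -0.69 -17.09]
105 237.22 270.46 253.84072769952792 tool mm [ 68.85  -0.68 -17.09]
122 238.14 270.15 254.14495798316258 tool mm [ 62.72  -0.58 -17.08]
130 232.79 269.61 251.20281582953328 tool mm [ 59.77  -1.68 -17.07]
140 233.34 269.61 251.47362278244873 tool mm [ 56.02  -1.59 -17.07]
150 233.51 269.6 251.5554347826121 tool mm [ 52.2   -1.58 -17.06]
160 239.58 269.45 254.5189393939391 tool mm [ 48.31  -0.46 -17.06]
170 239.56 269.09 254.32486631015507 tool mm [ 44.34  -0.54 -17.06]
200 224 284 [ 36.8   -0.62 -30.05]
230 226 284 [ 25.04  -0.27 -30.03]
260 227 283 [ 12.54  -0.28 -30.02]
300 229 281 [ -5.4   -0.29 -29.99]
340 231 281 [-24.97   0.12 -29.97]
```

```bash
python3 - <<'E'
from h import *
o,c=load("w5")
print("turq",ray(c,137,170,.008).round(3),ray(c,95,160,.12).round(3),ray(c,20,200,.12).round(3))
C=np.array([.4546,.1966]); a=np.radians(86.2); e=np.array([np.cos(a),np.sin(a)]); n=np.array([e[1],-e[0]])
T=C-.227*e+.0006*n; print(T)
R=Rdown(np.radians(86.0))
plan([*T,.1686],R,5); plan([*T,.026],R,4,[*T,.1686],R)
E
```

```text
turq [0.337 0.173 0.008] [0.357 0.208 0.12 ] [0.306 0.187 0.12 ]
[ 0.44015451 -0.0299407 ]
t 5.15 per-row turn [-0.0001  0.0001 -0.0002] mm 39.77992900278133 deg 0.04059234988190218
0 [-0.398, 0.012, 0.001]
1 [-0.398, 0.012, 0.001]
2 [-0.398, 0.012, 0.001]
3 [-0.398, 0.012, 0.001]
4 [-0.398, 0.011, 0.001]
t 5.15 per-row turn [0. 0. 0.] mm 35.65 deg 0.0
0 [0.0, 0.0, 0.356]
1 [0.0, 0.0, 0.356]
2 [0.0, 0.0, 0.356]
3 [0.0, 0.0, 0.356]
```

Request:
play_rows(
  rows=[
    [[0,0,-0.0002],[-0.25,0.006,0],0],
    [[0,0,-0.0002],[-0.45,0.013,0],0],
    [[0,0,-0.0002],[-0.45,0.013,0],0],
    [[0,0,-0.0002],[-0.45,0.013,0],0],
    [[0,0,-0.0002],[-0.39,0.012,0],0],
    [[0,0,0],[0,0,0.2],0],
    [[0,0,0],[0,0,0.4],0],
    [[0,0,0],[0,0,0.4],0],
    [[0,0,0],[0,0,0.2],0],
    [[0,0,0],[0,0,0],0],
    [[0,0,0],[0,0,0],0],
    [[0,0,0],[0,0,0],0],
  ],
)

```text
t: 6.35
tcp_pos: [0.4415, -0.0295, 0.0521]
ee_rot: [[0.069, 0.998, 0.004], [0.998, -0.069, -0.001], [-0.0, 0.004, -1.0]]
wrist_force: [0.9, -0.0, -3.3]
finger_gap: 0.0226
```

```bash
python3 - <<'E'
from h import *
snap("w6"); snap("s6","scene")
crop("pics/s6.png","pics/s6a.png",230,140,400,260,4.5)
E
```

```text
6.35 [ 0.4415 -0.0295  0.0521] [ 0.9  -0.01 -3.25] 0.022557822325640728 yaw 86.05358123952439
6.4 [ 0.4416 -0.0294  0.0522] [-0.34  0.52 -3.56] 0.022466864120460773 yaw 86.07205460512303
```

View pics/s6a.png

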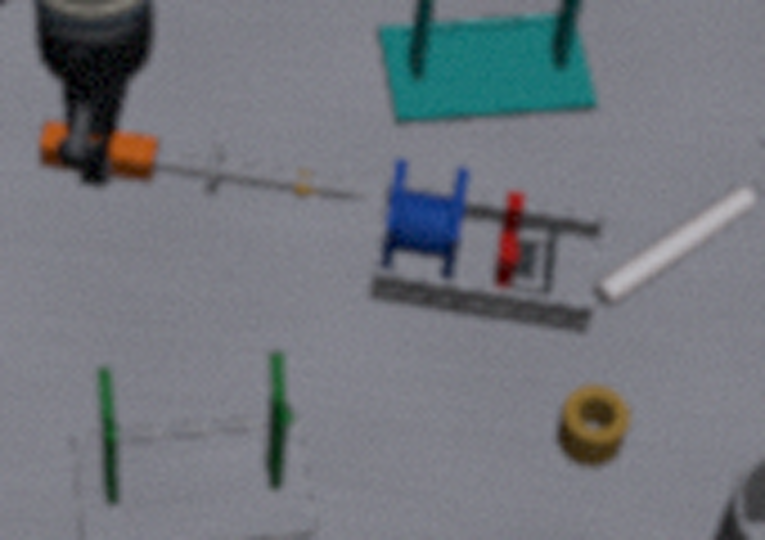

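View pics/w6.png

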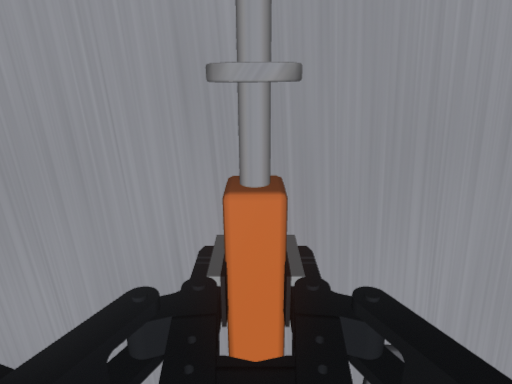

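Request:
play_rows(
  rows=[
    [[0,0,0],[0,-0.007,0.13],0],
    [[0,0,0],[0,-0.006,0.14],0],
    [[0,0,0],[0,0,0],0],
    [[0,0,0],[0,0,0],0],
  ],
)

```text
t: 6.85
tcp_pos: [0.4382, -0.0287, 0.0218]
ee_rot: [[0.068, 0.998, -0.002], [0.998, -0.068, 0.0], [0.0, -0.002, -1.0]]
wrist_force: [1.2, -0.4, -3.2]
finger_gap: 0.0221
```

```bash
cat >> h.py <<'E'
C0=np.array([.4546,.1966]); A0=np.radians(86.2); E0=np.array([np.cos(A0),np.sin(A0)]); N0=np.array([E0[1],-E0[0]])
def st():
    o=monitor.get_obs(); q=np.array(o['tcp_pos'])[:2]-C0; f=np.array(o['wrist_force'])
    print("t",round(o['t'],2),"s(mm)",round(q@E0*1000,2),"lat",round(q@N0*1000,2),"z",round(o['tcp_pos'][2]*1000,2),"Fax",round(f[:2]@E0,2),"Flat",round(f[:2]@N0,2),"Fz",round(f[2],2),"T",np.round(o['torque'],2),"yaw",round(np.degrees(np.arctan2(o['ee_rot'][1][0],o['ee_rot'][0][0])),2),"gap",round(o['finger_gap'],4))
E
python3 - <<'E'
from h import *
st(); snap("s7","scene"); crop("pics/s7.png","pics/s7a.png",230,140,400,260,4.5)
snap("t7","top"); crop("pics/t7.png","pics/t7a.png",150,170,310,250,4.8)
E
```

```text
t 6.85 s(mm) -225.88 lat -1.4 z 21.78 Fax -0.31 Flat 1.2 Fz -3.15 T [-0.27  0.05 -0.  ] yaw 86.1 gap 0.0221
6.85 [ 0.4382 -0.0287  0.0218] [ 1.18 -0.39 -3.15] 0.022050263304940428 yaw 86.10479878243551
6.9 [ 0.4387 -0.0288  0.0225] [-0.98 -0.14 -2.76] 0.022454603906783336 yaw 86.10279549917256
```

View pics/s7a.png

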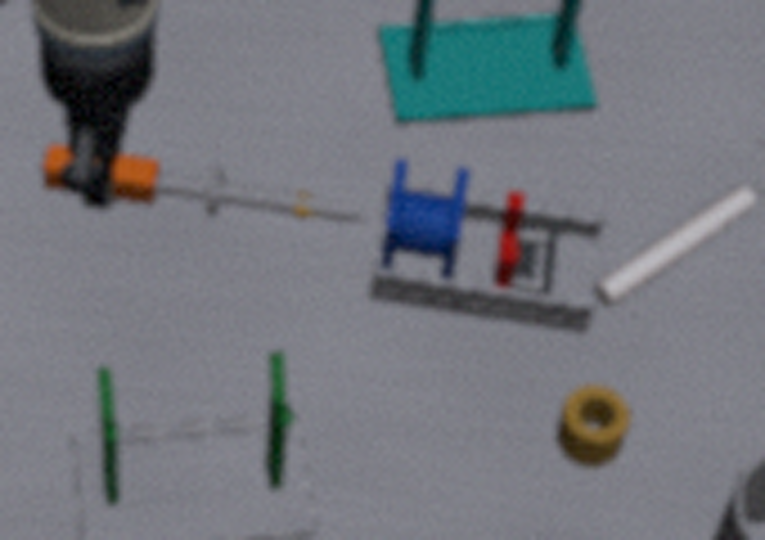

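View pics/t7a.png

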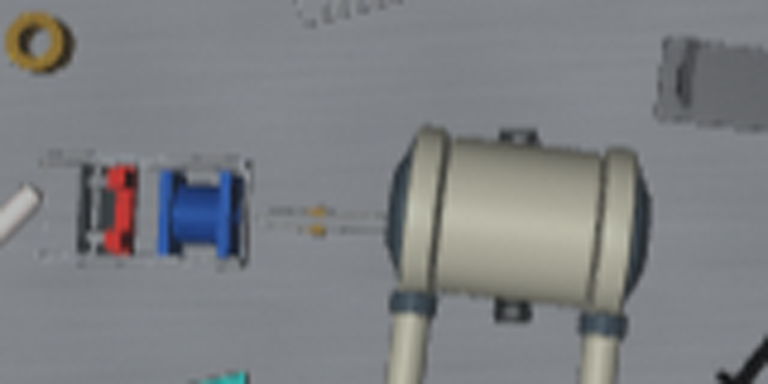

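Request:
play_rows(
  rows=[
    [[0,0,0],[0,0,0],0],
    [[0,0,0],[0,0,0],0],
    [[0,0,0],[0,0,0],0],
  ],
)

```text
t: 7.25
tcp_pos: [0.4392, -0.0289, 0.0232]
ee_rot: [[0.068, 0.998, 0.001], [0.998, -0.068, -0.0], [-0.0, 0.001, -1.0]]
wrist_force: [-0.1, -0.3, -2.9]
finger_gap: 0.0221
```

```bash
python3 - <<'E'
from h import *
st()
E
```

```text
t 7.25 s(mm) -226.03 lat -0.41 z 23.21 Fax -0.35 Flat -0.05 Fz -2.91 T [-0.32 -0.    0.02] yaw 86.1 gap 0.0221
```

Request:
play_rows(
  rows=[
    [[0,0,0],[0,0,0],0],
    [[0,0,0],[0,0,0],0],
  ],
)

```text
t: 7.45
tcp_pos: [0.439, -0.0289, 0.023]
ee_rot: [[0.068, 0.998, 0.0], [0.998, -0.068, -0.0], [-0.0, 0.0, -1.0]]
wrist_force: [-0.3, -0.1, -3.6]
finger_gap: 0.0225
```

```bash
python3 - <<'E'
from h import *
st()
E
```

```text
t 7.45 s(mm) -226.0 lat -0.59 z 22.96 Fax -0.16 Flat -0.29 Fz -3.57 T [-0.25  0.05 -0.03] yaw 86.1 gap 0.0225
```

```bash
python3 - <<'E'
from h import *
c=eyes.calibration("top"); s=eyes.calibration("scene")
for k in (-150,-103,-80,-25,0,25):
    X=[*(C0+E0*k/1000),.042]; u=proj(c,X); w=proj(s,X)
    print(k,((u-[150,170])*4.8).round(1),((w-[230,140])*4.5).round(1))
for k in (-25,25):
  X=[*(C0+E0*k/1000),.072]; print(k,"top",((proj(c,X)-[150,170])*4.8).round(1),((proj(s,X)-[230,140])*4.5).round(1))
crop("pics/t7.png","pics/t7b.png",180,195,235,235,14)
crop("pics/s7.png","pics/s7b.png",260,165,345,205,9)
E
```

```text
-150 [409.3 219.3] [205.3 187.6]
-103 [344.2 216.9] [272.1 198.3]
-80 [312.3 215.8] [304.9 203.6]
-25 [236.2 213. ] [384.  216.3]
0 [201.6 211.7] [420.2 222.1]
25 [167.  210.4] [456.5 227.9]
-25 top [229.8 212.4] [387.6 190.7]
25 top [159.  209.8] [461.3 202.4]
```

View pics/t7b.png

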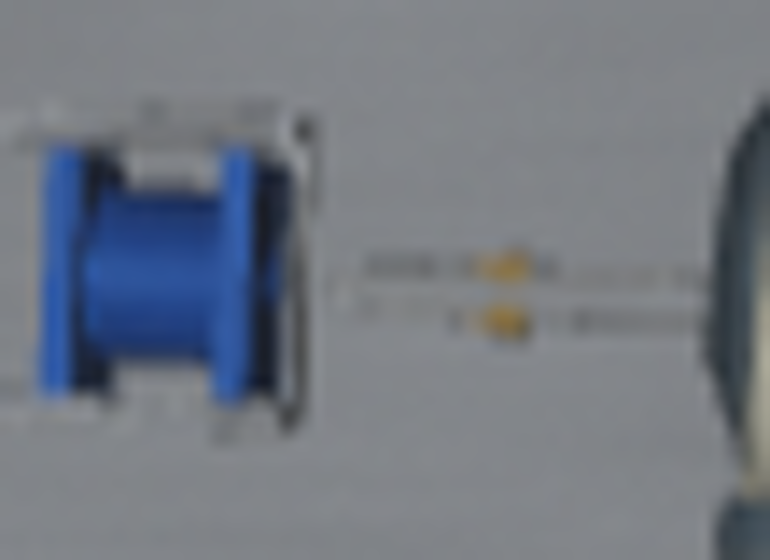

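View pics/s7b.png

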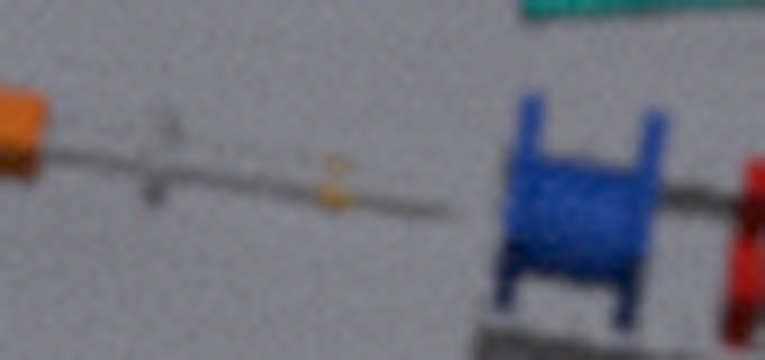

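Request:
play_rows(
  rows=[
    [[0,0,0],[0,0.014,0.004],0],
    [[0,0,0],[0,0,0],0],
    [[0,0,0],[0.08,0,0],0],
    [[0,0,0],[0.08,0,0],0],
    [[0,0,0],[0.06,0,0],0],
    [[0,0,0],[0.04,0,0],0],
    [[0,0,0],[0,0,0],0],
  ],
)

```text
t: 8.15
tcp_pos: [0.4422, -0.0023, 0.0226]
ee_rot: [[0.067, 0.998, 0.0], [0.998, -0.067, 0.0], [0.0, 0.0, -1.0]]
wrist_force: [-0.6, 0.3, -2.6]
finger_gap: 0.0223
```

```bash
python3 - <<'E'
from h import *
st()
E
```

```text
t 8.15 s(mm) -199.24 lat 0.85 z 22.56 Fax 0.22 Flat -0.58 Fz -2.64 T [-0.16 -0.    0.01] yaw 86.16 gap 0.0223
```

Request:
play_rows(
  rows=[
    [[0,0,0],[0.05,0,0],0],
    [[0,0,0],[0.06,0,0],0],
    [[0,0,0],[0.04,0,0],0],
    [[0,0,0],[0,0,0],0],
  ],
)

```text
t: 8.55
tcp_pos: [0.4434, 0.0127, 0.0226]
ee_rot: [[0.067, 0.998, 0.0], [0.998, -0.067, 0.001], [0.001, 0.0, -1.0]]
wrist_force: [0.6, 0.7, -1.6]
finger_gap: 0.0222
```

```bash
python3 - <<'E'
from h import *
st(); snap("t8","top"); crop("pics/t8.png","pics/t8b.png",165,195,235,235,11)
snap("w8"); crop("pics/w8.png","pics/w8b.png",190,0,330,100,5)
E
```

```text
t 8.55 s(mm) -184.22 lat 0.96 z 22.63 Fax 0.7 Flat 0.57 Fz -1.6 T [ 0.12 -0.02 -0.02] yaw 86.14 gap 0.0222
8.55 [0.4434 0.0127 0.0226] [ 0.62  0.66 -1.6 ] 0.022248469072186132 yaw 86.13518837331232
8.6 [0.4433 0.0125 0.0226] [ 0.39  0.21 -2.08] 0.022540757220603655 yaw 86.13274246502979
```

View pics/t8b.png

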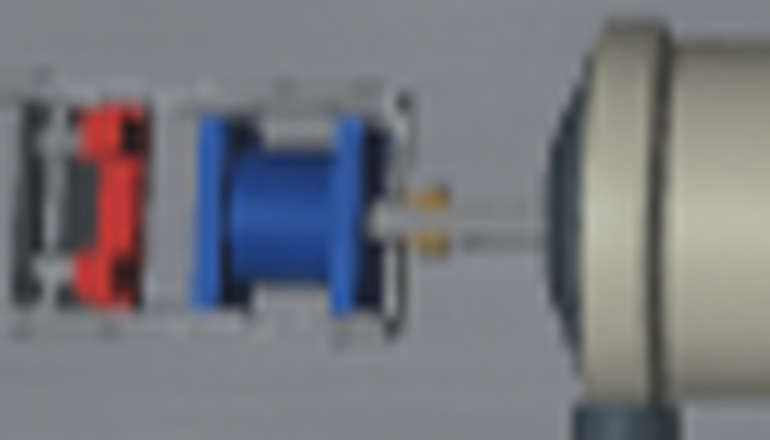

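View pics/w8b.png

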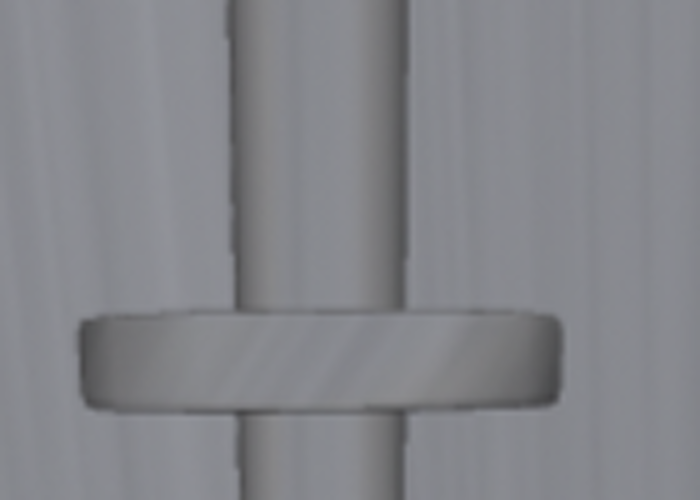

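Request:
play_rows(
  rows=[
    [[0,0,0],[0.04,0,0],0],
    [[0,0,0],[0.06,0,0],0],
    [[0,0,0],[0.06,0,0],0],
    [[0,0,0],[0.06,0,0],0],
    [[0,0,0],[0.04,0,0],0],
    [[0,0,0],[0,0,0],0],
  ],
)

```text
t: 9.25
tcp_pos: [0.445, 0.0388, 0.0225]
ee_rot: [[0.067, 0.998, 0.0], [0.998, -0.067, 0.001], [0.001, 0.0, -1.0]]
wrist_force: [0.6, 0.5, 0.1]
finger_gap: 0.0224
```

```bash
python3 - <<'E'
from h import *
st(); snap("t9","top"); crop("pics/t9.png","pics/t9b.png",165,195,235,235,11)
E
```

```text
t 9.25 s(mm) -158.11 lat 0.92 z 22.51 Fax 0.54 Flat 0.61 Fz 0.05 T [ 0.15 -0.07 -0.08] yaw 86.15 gap 0.0224
9.25 [0.445  0.0388 0.0225] [0.65 0.49 0.05] 0.02239813104401212 yaw 86.14706390158723
```

View pics/t9b.png

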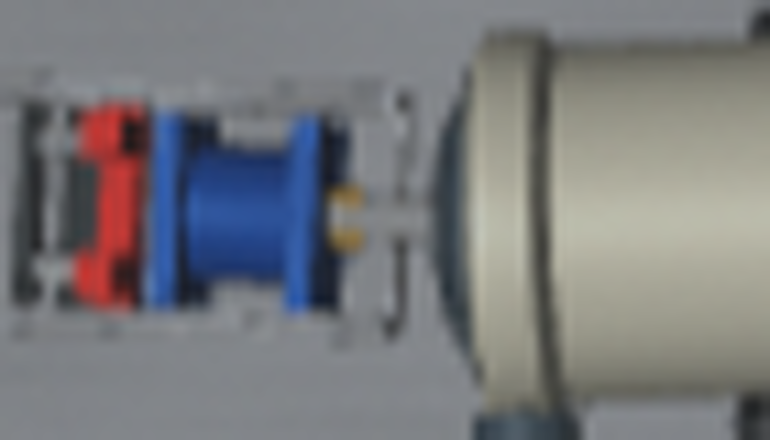

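Request:
play_rows(
  rows=[
    [[0,0,0],[0,0,-0.01],0],
    [[0,0,0],[0,0,0],0],
    [[0,0,0],[0,0,0],0],
  ],
)

```text
t: 9.6
tcp_pos: [0.4447, 0.0378, 0.0232]
ee_rot: [[0.068, 0.998, -0.001], [0.998, -0.068, -0.0], [-0.0, -0.001, -1.0]]
wrist_force: [0.8, -0.6, -2.2]
finger_gap: 0.0223
```

```bash
python3 - <<'E'
from h import *
st()
E
```

```text
t 9.6 s(mm) -159.1 lat 0.69 z 23.21 Fax -0.54 Flat 0.84 Fz -2.24 T [-0.08 -0.08 -0.03] yaw 86.09 gap 0.0223
```

Request:
play_rows(
  rows=[
    [[0,0,0],[0.02,0,-0.003],0],
    [[0,0,0],[0.02,0,0],0],
    [[0,0,0],[0,0,0],0],
  ],
)

```text
t: 9.9
tcp_pos: [0.4451, 0.042, 0.0236]
ee_rot: [[0.068, 0.998, -0.0], [0.998, -0.068, -0.0], [-0.0, -0.0, -1.0]]
wrist_force: [0.2, -0.7, -3.7]
finger_gap: 0.0227
```

```bash
python3 - <<'E'
from h import *
st()
E
```

```text
t 9.9 s(mm) -154.91 lat 0.77 z 23.63 Fax -0.72 Flat 0.29 Fz -3.74 T [-0.3   0.   -0.03] yaw 86.1 gap 0.0227
```

Request:
play_rows(
  rows=[
    [[0,0,0],[0.02,0,0],0],
    [[0,0,0],[0.02,0,0],0],
    [[0,0,0],[0,0,0],0],
  ],
)

```text
t: 10.2
tcp_pos: [0.4455, 0.0461, 0.0237]
ee_rot: [[0.068, 0.998, -0.0], [0.998, -0.068, 0.0], [0.0, -0.0, -1.0]]
wrist_force: [-0.4, -0.1, -3.0]
finger_gap: 0.0224
```

```bash
python3 - <<'E'
from h import *
st()
E
```

```text
t 10.2 s(mm) -150.73 lat 0.86 z 23.73 Fax -0.15 Flat -0.41 Fz -2.97 T [-0.25 -0.02 -0.07] yaw 86.11 gap 0.0224
```

Request:
play_rows(
  rows=[
    [[0,0,0],[0.02,0,0],0],
    [[0,0,0],[0.02,0,0],0],
    [[0,0,0],[0,0,0],0],
  ],
)

```text
t: 10.5
tcp_pos: [0.4458, 0.0502, 0.0238]
ee_rot: [[0.068, 0.998, 0.0], [0.998, -0.068, 0.0], [0.0, 0.0, -1.0]]
wrist_force: [0.4, -0.7, -2.2]
finger_gap: 0.0223
```

```bash
python3 - <<'E'
from h import *
st(); snap("t10","top"); crop("pics/t10.png","pics/t10b.png",165,195,235,235,11)
E
```

```text
t 10.5 s(mm) -146.69 lat 0.92 z 23.79 Fax -0.69 Flat 0.47 Fz -2.18 T [-0.24 -0.   -0.01] yaw 86.11 gap 0.0223
10.5 [0.4458 0.0502 0.0238] [ 0.42 -0.72 -2.18] 0.022261008290959353 yaw 86.10827094493489
```

View pics/t10b.png

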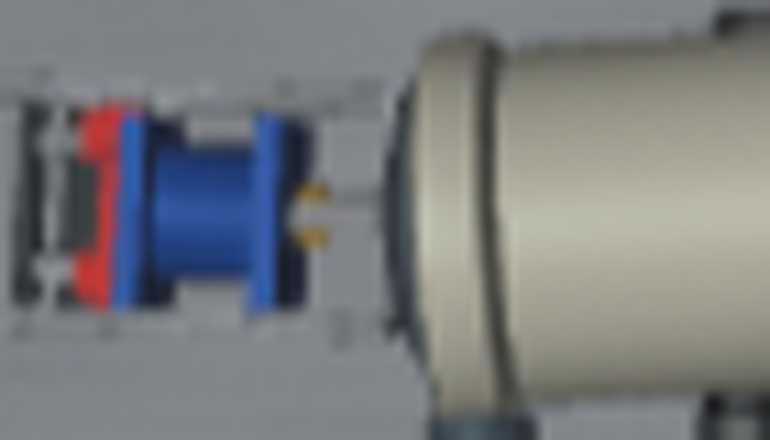

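Request:
play_rows(
  rows=[
    [[0,0,0],[0.02,0,0],0],
    [[0,0,0],[0.02,0,0],0],
    [[0,0,0],[0.02,0,0],0],
  ],
)

```text
t: 10.85
tcp_pos: [0.4462, 0.0554, 0.0239]
ee_rot: [[0.068, 0.998, -0.0], [0.998, -0.068, -0.001], [-0.001, 0.0, -1.0]]
wrist_force: [-0.5, -4.4, -1.3]
finger_gap: 0.0223
```

Request:
play_rows(
  rows=[
    [[0,0,0],[0.02,0,0],0],
    [[0,0,0],[0.02,0,0],0],
  ],
)

```text
t: 11.05
tcp_pos: [0.4466, 0.0594, 0.024]
ee_rot: [[0.068, 0.998, 0.0], [0.998, -0.068, -0.001], [-0.001, 0.0, -1.0]]
wrist_force: [-1.0, -0.9, -1.8]
finger_gap: 0.0221
```

Request:
play_rows(
  rows=[
    [[0,0,0],[0.02,0,0],0],
    [[0,0,0],[0.02,0,0],0],
  ],
)

```text
t: 11.25
tcp_pos: [0.4469, 0.0641, 0.024]
ee_rot: [[0.068, 0.998, 0.0], [0.998, -0.068, 0.0], [0.0, 0.0, -1.0]]
wrist_force: [0.1, -2.7, -1.2]
finger_gap: 0.0225
```

```bash
python3 - <<'E'
from h import *
st()
E
```

```text
t 11.25 s(mm) -132.72 lat 1.06 z 23.97 Fax -2.64 Flat 0.3 Fz -1.16 T [-0.5   0.09 -0.02] yaw 86.1 gap 0.0225
```

Request:
play_rows(
  rows=[
    [[0,0,0],[0.02,0,-0.005],0],
    [[0,0,0],[0.02,0,0],0],
  ],
)

```text
t: 11.45
tcp_pos: [0.447, 0.0681, 0.0243]
ee_rot: [[0.068, 0.998, 0.0], [0.998, -0.068, 0.0], [0.0, 0.0, -1.0]]
wrist_force: [-0.4, -2.2, -1.9]
finger_gap: 0.0225
```

Request:
play_rows(
  rows=[
    [[0,0,0],[0.02,0,0],0],
    [[0,0,0],[0.02,0,0],0],
  ],
)

```text
t: 11.65
tcp_pos: [0.4473, 0.072, 0.0243]
ee_rot: [[0.068, 0.998, -0.0], [0.998, -0.068, 0.0], [0.0, -0.0, -1.0]]
wrist_force: [-1.1, -2.5, -1.1]
finger_gap: 0.0224
```

```bash
python3 - <<'E'
from h import *
st(); snap("t11","top"); crop("pics/t11.png","pics/t11b.png",165,195,235,235,11)
E
```

```text
t 11.65 s(mm) -124.78 lat 0.96 z 24.28 Fax -2.6 Flat -0.93 Fz -1.1 T [-0.43  0.03  0.03] yaw 86.1 gap 0.0224
11.65 [0.4473 0.072  0.0243] [-1.1  -2.53 -1.1 ] 0.022419280178566724 yaw 86.09975624074009
```

View pics/t11b.png

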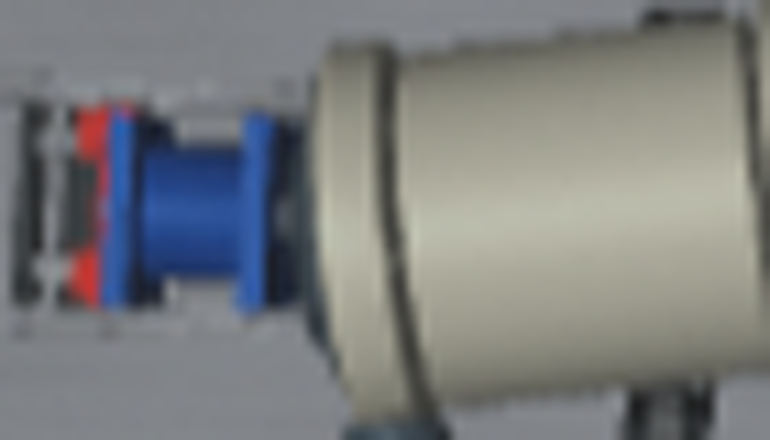

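Request:
play_rows(
  rows=[
    [[0,0,0],[0.03,0,-0.003],0],
    [[0,0,0],[0.03,0,0],0],
    [[0,0,0],[0.03,0,0],0],
    [[0,0,0],[0.03,0,0],0],
  ],
)

```text
t: 12.1
tcp_pos: [0.4481, 0.0841, 0.0246]
ee_rot: [[0.068, 0.998, -0.0], [0.998, -0.068, 0.0], [0.0, -0.0, -1.0]]
wrist_force: [-1.1, -3.5, -1.8]
finger_gap: 0.0224
```

```bash
python3 - <<'E'
from h import *
st()
E
```

```text
t 12.1 s(mm) -112.71 lat 0.95 z 24.56 Fax -3.61 Flat -0.86 Fz -1.79 T [-0.45  0.08  0.06] yaw 86.1 gap 0.0224
```

Request:
play_rows(
  rows=[
    [[0,0,0],[0.03,0,0],0],
    [[0,0,0],[0.03,0,0],0],
    [[0,0,0],[0.03,0,0],0],
    [[0,0,0],[0.03,0,0],0],
    [[0,0,0],[0,0,0],0],
  ],
)

```text
t: 12.6
tcp_pos: [0.4489, 0.0964, 0.0246]
ee_rot: [[0.068, 0.998, -0.0], [0.998, -0.068, 0.001], [0.001, -0.0, -1.0]]
wrist_force: [-0.3, -0.9, -0.9]
finger_gap: 0.0222
```

```bash
python3 - <<'E'
from h import *
st(); snap("w12"); snap("s12","scene"); crop("pics/s12.png","pics/s12a.png",270,150,370,220,7.5)
E
```

```text
t 12.6 s(mm) -100.38 lat 0.93 z 24.55 Fax -0.88 Flat -0.19 Fz -0.94 T [-0.28  0.02  0.  ] yaw 86.12 gap 0.0222
12.6 [0.4489 0.0964 0.0246] [-0.25 -0.87 -0.94] 0.02224028107465743 yaw 86.12318572805043
12.65 [0.4489 0.0963 0.0246] [-0.66 -0.95 -1.94] 0.02237389626826172 yaw 86.12250935618309
```

View pics/w12.png

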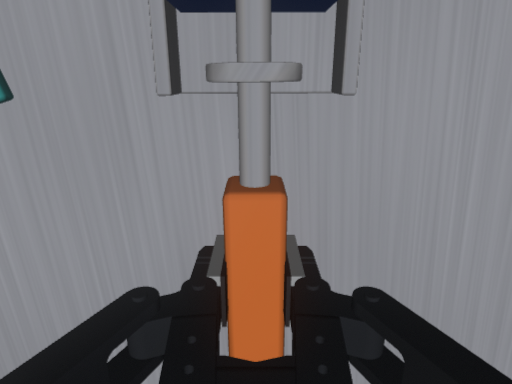

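View pics/s12a.png

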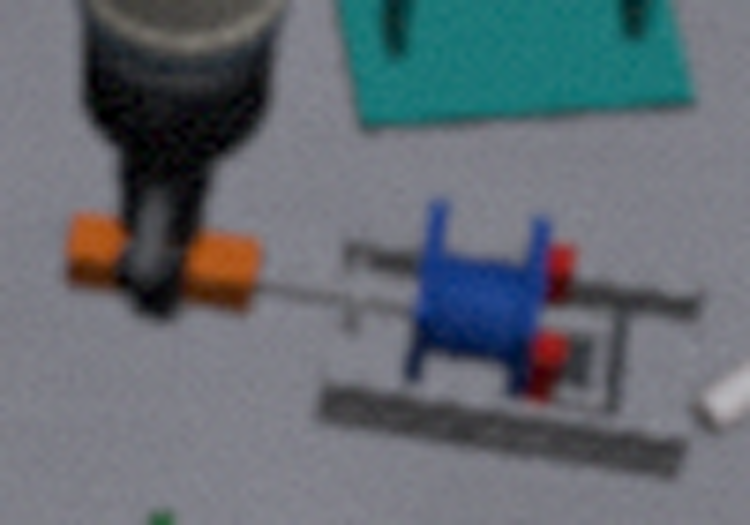

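Request:
play_rows(
  rows=[
    [[0,0,0],[0.03,0,0],0],
    [[0,0,0],[0.03,0,0],0],
    [[0,0,0],[0.03,0,0],0],
    [[0,0,0],[0.03,0,0],0],
  ],
)

```text
t: 13.1
tcp_pos: [0.4497, 0.1079, 0.0245]
ee_rot: [[0.068, 0.998, -0.0], [0.998, -0.068, -0.0], [-0.0, -0.0, -1.0]]
wrist_force: [-0.5, -2.5, -1.3]
finger_gap: 0.0221
```

Request:
play_rows(
  rows=[
    [[0,0,0],[0.02,0,0],0],
    [[0,0,0],[0.02,0,0],0],
  ],
)

```text
t: 13.3
tcp_pos: [0.4499, 0.112, 0.0245]
ee_rot: [[0.068, 0.998, -0.0], [0.998, -0.068, 0.0], [0.0, -0.0, -1.0]]
wrist_force: [-0.4, -2.1, -1.0]
finger_gap: 0.022
```

```bash
python3 - <<'E'
from h import *
st(); snap("w13"); crop("pics/w13.png","pics/w13b.png",150,0,350,100,3.5)
E
```

```text
t 13.3 s(mm) -84.7 lat 0.94 z 24.48 Fax -2.13 Flat -0.24 Fz -1.02 T [-0.45  0.08  0.03] yaw 86.1 gap 0.022
13.3 [0.4499 0.112  0.0245] [-0.38 -2.11 -1.02] 0.02200132478564045 yaw 86.10487245553102
```

View pics/w13b.png

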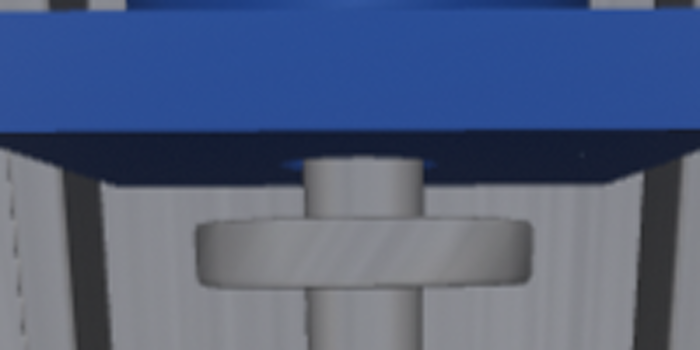

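Request:
play_rows(
  rows=[
    [[0,0,0],[0.02,0,0],0],
    [[0,0,0],[0.02,0,0],0],
    [[0,0,0],[0.01,0,0],0],
  ],
)

```text
t: 13.65
tcp_pos: [0.4503, 0.1171, 0.0245]
ee_rot: [[0.068, 0.998, -0.0], [0.998, -0.068, 0.0], [0.0, -0.0, -1.0]]
wrist_force: [-0.4, -2.7, -2.6]
finger_gap: 0.0226
```

Request:
play_rows(
  rows=[
    [[0,0,0],[0.01,0,0],0],
    [[0,0,0],[0.01,0,0],0],
  ],
)

```text
t: 13.85
tcp_pos: [0.4503, 0.1179, 0.0246]
ee_rot: [[0.068, 0.998, -0.0], [0.998, -0.068, -0.002], [-0.002, -0.0, -1.0]]
wrist_force: [-1.8, -6.2, -0.9]
finger_gap: 0.0226
```

```bash
python3 - <<'E'
from h import *
st(); snap("w14"); crop("pics/w14.png","pics/w14b.png",150,0,350,100,3.5)
E
```

```text
t 13.85 s(mm) -78.78 lat 0.97 z 24.55 Fax -6.3 Flat -1.36 Fz -0.88 T [-1.17  0.19 -0.03] yaw 86.08 gap 0.0226
13.85 [0.4503 0.1179 0.0246] [-1.77 -6.19 -0.88] 0.022644061227524617 yaw 86.08013415136057
```

View pics/w14b.png

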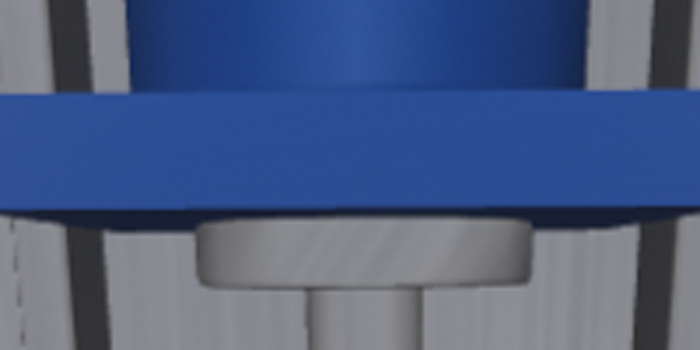

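Request:
play_rows(
  rows=[
    [[0,0,0],[0.01,0,0],0],
    [[0,0,0],[0,0,0],0],
  ],
)

```text
t: 14.1
tcp_pos: [0.4504, 0.1185, 0.0246]
ee_rot: [[0.069, 0.998, -0.001], [0.998, -0.069, -0.003], [-0.003, -0.0, -1.0]]
wrist_force: [-2.0, -6.4, -0.7]
finger_gap: 0.0225
```

Request:
play_rows(
  rows=[
    [[0,0,0],[0.01,0,0],0],
    [[0,0,0],[0,0,0],0],
  ],
)

```text
t: 14.3
tcp_pos: [0.4504, 0.1189, 0.0246]
ee_rot: [[0.069, 0.998, -0.001], [0.998, -0.069, -0.004], [-0.004, -0.001, -1.0]]
wrist_force: [-1.7, -8.8, -0.3]
finger_gap: 0.0224
```

Request:
play_rows(
  rows=[
    [[0,0,0],[0.01,0,0],0],
    [[0,0,0],[0.01,0,0],0],
    [[0,0,0],[0,0,0],0],
  ],
)

```text
t: 14.6
tcp_pos: [0.4505, 0.12, 0.0247]
ee_rot: [[0.069, 0.998, -0.001], [0.998, -0.069, -0.006], [-0.006, -0.001, -1.0]]
wrist_force: [-2.2, -13.2, 1.1]
finger_gap: 0.0227
```

```bash
python3 - <<'E'
from h import *
st()
E
```

```text
t 14.6 s(mm) -76.7 lat 0.98 z 24.68 Fax -13.27 Flat -1.3 Fz 1.12 T [-1.97  0.39  0.09] yaw 86.03 gap 0.0227
```

Request:
play_rows(
  rows=[
    [[0,0,0],[0.01,0,0],0],
    [[0,0,0],[0,0,0],0],
  ],
)

```text
t: 14.8
tcp_pos: [0.4506, 0.1205, 0.0247]
ee_rot: [[0.07, 0.998, -0.001], [0.998, -0.07, -0.007], [-0.007, -0.001, -1.0]]
wrist_force: [-3.6, -15.3, 1.1]
finger_gap: 0.0225
```

```bash
python3 - <<'E'
from h import *
st()
E
```

```text
t 14.8 s(mm) -76.23 lat 1.01 z 24.74 Fax -15.48 Flat -2.6 Fz 1.13 T [-2.26  0.46  0.09] yaw 86.01 gap 0.0225
```

Request:
play_rows(
  rows=[
    [[0,0,0],[0,0,0],0],
    [[0,0,0],[0,0,0],0],
    [[0,0,0],[0,0,0],0],
    [[0,0,0],[0,0,0],0],
    [[0,0,0],[0,0,0],0],
    [[0,0,0],[0,0,0],0],
  ],
)

```text
t: 15.4
tcp_pos: [0.4505, 0.1205, 0.0247]
ee_rot: [[0.07, 0.998, -0.001], [0.998, -0.07, -0.006], [-0.006, -0.001, -1.0]]
wrist_force: [-3.1, -14.8, 1.3]
finger_gap: 0.0225
```

```bash
python3 - <<'E'
from h import *
st(); snap("s15","scene"); crop("pics/s15.png","pics/s15a.png",280,150,380,220,7.5)
snap("t15","top"); crop("pics/t15.png","pics/t15b.png",165,195,235,235,11); snap("w15")
E
```

```text
t 15.4 s(mm) -76.21 lat 0.98 z 24.71 Fax -14.95 Flat -2.13 Fz 1.33 T [-2.28  0.42  0.12] yaw 86.01 gap 0.0225
15.4 [0.4505 0.1205 0.0247] [ -3.12 -14.78   1.33] 0.022549268651059565 yaw 86.01124961051006
15.45 [0.4505 0.1205 0.0247] [ -3.13 -14.91   0.55] 0.022516015387160696 yaw 86.01141238830061
15.5 [0.4505 0.1205 0.0247] [ -3.66 -13.96   1.15] 0.022886788884113853 yaw 86.01298129807384
```

View pics/s15a.png

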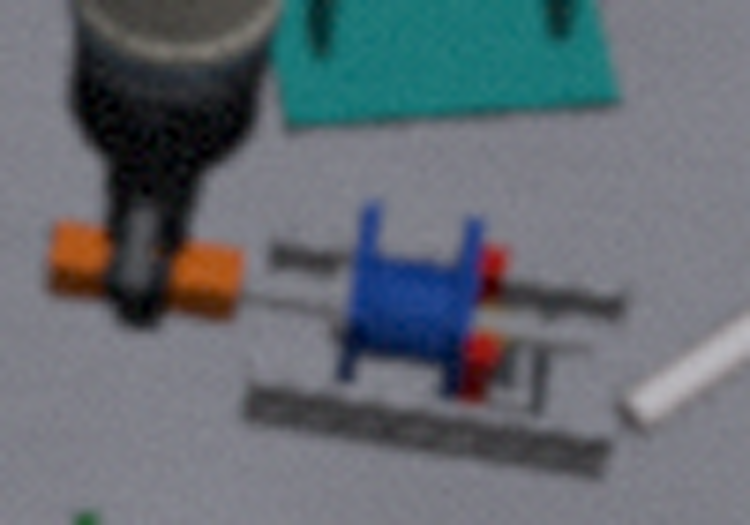

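View pics/t15b.png

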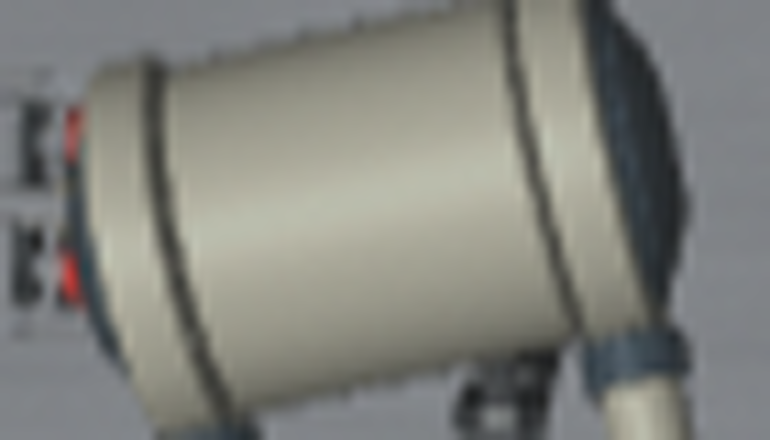

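View pics/w15.png

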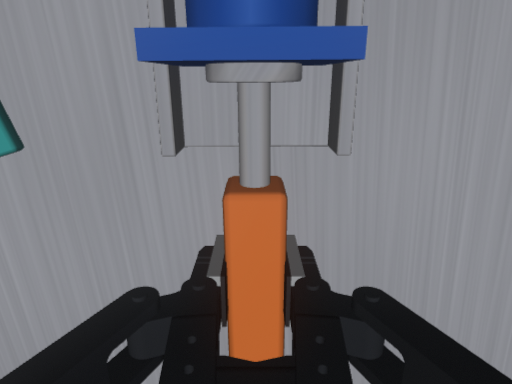

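Request:
play_rows(
  rows=[
    [[0,0,0],[-0.02,0,0],0],
    [[0,0,0],[-0.02,0,0],0],
    [[0,0,0],[0,0,-0.03],0],
    [[0,0,0],[0,0,-0.08],0],
    [[0,0,0],[0,0,-0.12],0],
    [[0,0,0],[0,0,-0.15],0],
    [[0,0,0],[0,0,-0.12],0],
    [[0,0,0],[0,0,0],0],
  ],
)

```text
t: 16.35
tcp_pos: [0.4517, 0.1203, 0.0768]
ee_rot: [[0.068, 0.998, 0.004], [0.998, -0.068, 0.002], [0.002, 0.003, -1.0]]
wrist_force: [0.5, 0.8, -4.3]
finger_gap: 0.0225
```

```bash
python3 - <<'E'
from h import *
st(); snap("s16","scene"); crop("pics/s16.png","pics/s16a.png",280,130,380,220,6.5);snap("w16")
E
```

```text
t 16.35 s(mm) -76.35 lat 2.14 z 76.78 Fax 0.81 Flat 0.42 Fz -4.35 T [-0.4  -0.   -0.02] yaw 86.09 gap 0.0225
16.35 [0.4517 0.1203 0.0768] [ 0.47  0.78 -4.35] 0.0224605758936146 yaw 86.09398672945055
16.4 [0.4513 0.1204 0.0758] [-0.53  0.47 -4.96] 0.022128678851551634 yaw 86.1096002781678
```

View pics/s16a.png

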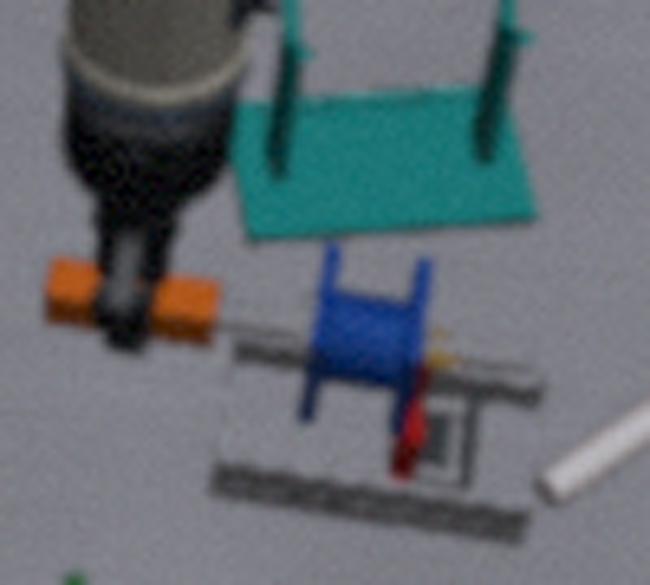

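View pics/w16.png

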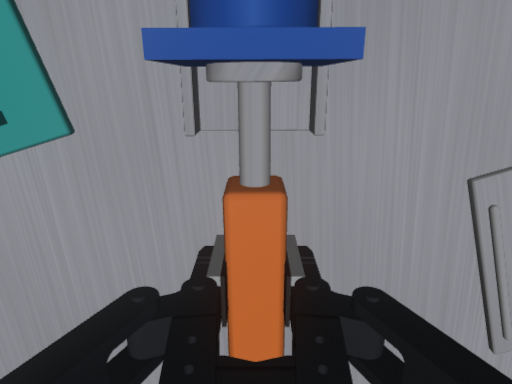

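```bash
python3 - <<'E'
from h import *
o=monitor.get_obs(); p=np.array(o['tcp_pos']);R=Rdown(np.radians(86.1))
q=[p[0],p[1],.2]
plan([.555,.03,.2],R,5,q,R)
E
```

```text
t 16.45 per-row turn [0. 0. 0.] mm 27.58680844804758 deg 0.0
0 [-0.166, 0.22, 0.0]
1 [-0.166, 0.22, 0.0]
2 [-0.166, 0.22, 0.0]
3 [-0.166, 0.22, 0.0]
4 [-0.166, 0.22, 0.0]
```

Request:
play_rows(
  rows=[
    [[0,0,0],[0,0,-0.1],0],
    [[0,0,0],[0,0,-0.25],0],
    [[0,0,0],[0,0,-0.3],0],
    [[0,0,0],[0,0,-0.3],0],
    [[0,0,0],[0,0,-0.2],0],
    [[0,0,0],[0,0,-0.1],0],
  ],
)

```text
t: 17.05
tcp_pos: [0.4511, 0.1201, 0.2023]
ee_rot: [[0.068, 0.998, 0.003], [0.998, -0.068, 0.001], [0.001, 0.003, -1.0]]
wrist_force: [-0.1, -0.7, -4.8]
finger_gap: 0.0225
```

Request:
play_rows(
  rows=[
    [[0,0,0],[-0.06,0.08,0],0],
    [[0,0,0],[-0.15,0.2,0],0],
    [[0,0,0],[-0.18,0.24,0],0],
    [[0,0,0],[-0.18,0.24,0],0],
    [[0,0,0],[-0.15,0.2,0],0],
    [[0,0,0],[-0.11,0.14,0],0],
    [[0,0,0],[0,0,0],0],
    [[0,0,0],[0,0,0],0],
    [[0,0,0],[0,0,0],0],
  ],
)

```text
t: 17.95
tcp_pos: [0.5541, 0.0297, 0.1986]
ee_rot: [[0.068, 0.998, -0.002], [0.998, -0.068, 0.0], [0.0, -0.002, -1.0]]
wrist_force: [0.8, -0.0, -4.7]
finger_gap: 0.0219
```

```bash
python3 - <<'E'
from h import *
snap("w17")
E
```

```text
17.95 [0.5541 0.0297 0.1986] [ 0.8  -0.05 -4.66] 0.021948502427745764 yaw 86.11791919672083
```

View pics/w17.png

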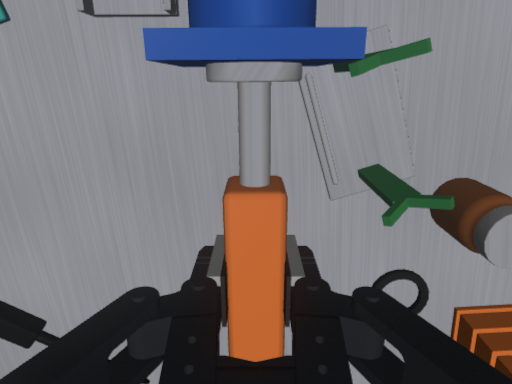

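```bash
python3 - <<'E'
from h import *
crop("pics/w17.png","pics/w17a.png",290,10,470,240,2.6)
E
```

```text
(no output)
```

View pics/w17a.png

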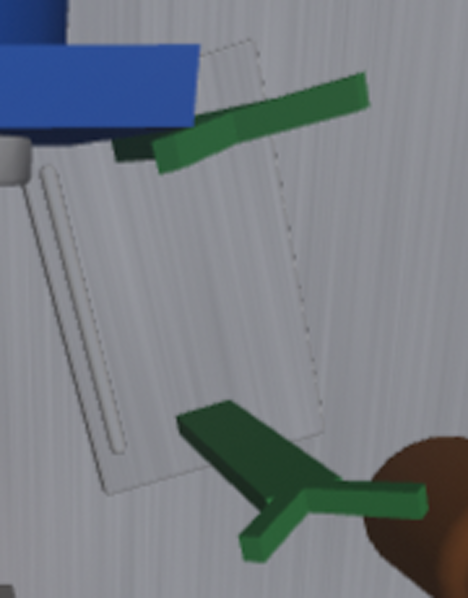

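```bash
cat > fitst.py <<'E'
from h import *
from scipy.optimize import least_squares
def fit(tag,pts,x0,u0,v0,s):
    o,c=load(tag)
    def X(x,q):
        a=x[2]; return [x[0]+q[0]*np.cos(a)-q[1]*np.sin(a), x[1]+q[0]*np.sin(a)+q[1]*np.cos(a), q[2]]
    def res(x): return np.concatenate([proj(c,X(x,np.array(q)/1000))-[u0+u/s,v0+v/s] for q,(u,v) in pts])
    r=least_squares(res,x0,loss='soft_l1'); print(r.x,np.degrees(r.x[2])); print(np.round(res(r.x),1).reshape(-1,2).tolist()); return r.x
E
python3 - <<'E'
from fitst import *
# stand y + is left of +x => image left
pts=[((-75,45,8),(105,493)),((-75,-45,8),(323,432)),((75,-45,8),(252,38)),
((-57.5,0,101.5),(309,511)),((-49.5,0,101.5),(303,488)),((49.5,0,101.5),(241,138)),((57.5,0,101.5),(236,112)),
((-57.5,-21,122.5),(427,514)),((-49.5,-21,122.5),(424,487)),((-57.5,21,122.5),(263,560)),((49.5,-21,122.5),(369,103)),((57.5,-21,122.5),(363,74)),((49.5,21,122.5),(161,170))]
fit("w17",pts,[.65,.06,1.75],290,10,2.6)
fit("w17",pts[:3],[.65,.06,1.75],290,10,2.6)
fit("w17",pts[3:7],[.65,.06,1.75],290,10,2.6)
E
```

```text
[0.65633321 0.06234178 1.80557115] 103.45160659057457
[[0.5, 0.9], [1.9, -0.0], [2.9, -1.4], [0.1, -0.2], [0.7, -0.8], [0.1, 1.0], [-0.2, -1.3], [-2.2, 1.3], [-2.6, 1.4], [1.1, -0.1], [-2.3, 2.1], [-1.9, -0.5], [9.3, -1.8]]
[0.65449292 0.06184824 1.81291525] 103.87239265514863
[[-0.7, 1.6], [0.5, 0.1], [0.1, -0.9]]
[0.65622094 0.06204422 1.80219117] 103.25794779001265
[[-0.3, 0.2], [0.3, -0.4], [0.1, 1.4], [-0.1, -0.9]]
```

```bash
python3 - <<'E'
from h import *
o,c=load("w17")
im=cv2.imread("pics/w17.png"); S=5
big=cv2.resize(im[15:115,320:450],None,fx=S,fy=S,interpolation=cv2.INTER_CUBIC)
x=[.6562,.0621,1.8048]
def X(q):
    a=x[2]; q=np.array(q)/1000; return [x[0]+q[0]*np.cos(a)-q[1]*np.sin(a), x[1]+q[0]*np.sin(a)+q[1]*np.cos(a), q[2]]
def ln(a,b,col):
    A,B=[tuple(((proj(c,X(q))-[320,15]+.5)*S).astype(int)) for q in (a,b)]; cv2.line(big,A,B,col,1)
for xx in (49.5,57.5):
    col=(0,0,255) if xx<50 else (0,255,255)
    ln((xx,21,122.5),(xx,0,101.5),col); ln((xx,0,101.5),(xx,-21,122.5),col); ln((xx,-21,122.5),(xx,-21,8),col); ln((xx,21,122.5),(xx,21,8),col)
cv2.imwrite("pics/ov.png",big)
E
```

```text
(no output)
```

View pics/ov.png

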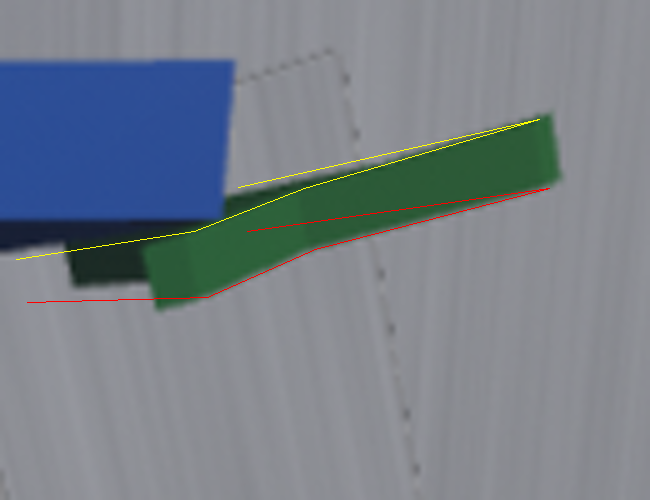

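```bash
python3 - <<'E'
from h import *
o,c=load("w17")
print("jar cap",ray(c,502,237,.09).round(3), "body right/left", ray(c,470,240,.05).round(3))
t=eyes.calibration("top")
crop("pics/top0.png","pics/jar.png",225,100,305,170,8)
p=np.array([.554,.0297,.1986]);Rn=np.array(o['ee_rot']);R1=Rdown(np.radians(103.25))
plan([.6826,-.0472,.1986],R1,5,p,Rn)
E
```

```text
jar cap [ 0.753 -0.031  0.09 ] body right/left [ 0.754 -0.054  0.05 ]
t 18.0 per-row turn [-0.0001 -0.     -0.019 ] mm 29.96769594079597 deg 3.4264724435759946
0 [-0.136, 0.267, -0.0]
1 [-0.152, 0.258, -0.0]
2 [-0.167, 0.249, -0.0]
3 [-0.181, 0.238, -0.0]
4 [-0.195, 0.227, -0.0]
```

View pics/jar.png

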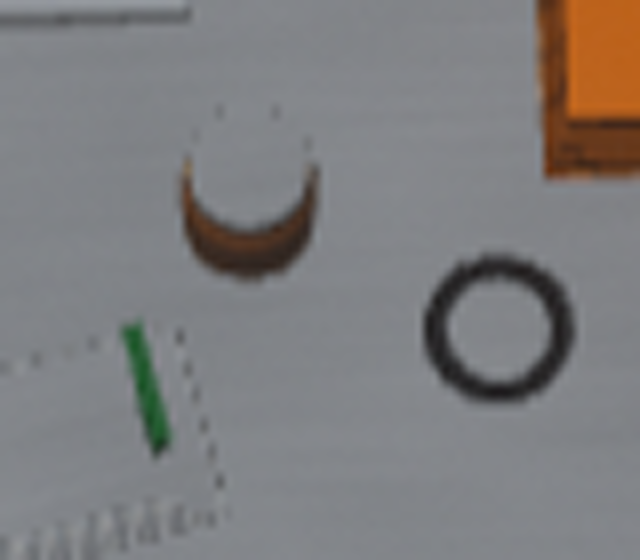

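```bash
python3 - <<'E'
from h import *
t=eyes.calibration("top")
for v in (104,168,231): print(ray(t,225+250/8,100+v/8,.09).round(3))
print(ray(t,225+183/8,100+168/8,.09).round(3),ray(t,225+318/8,100+168/8,.09).round(3))
E
```

```text
[ 0.791 -0.036  0.09 ]
[ 0.763 -0.035  0.09 ]
[ 0.736 -0.034  0.09 ]
[ 0.764 -0.007  0.09 ] [ 0.763 -0.064  0.09 ]
```

Request:
play_rows(
  rows=[
    [[0,0,-0.019],[-0.136,0.267,0],0],
    [[0,0,-0.019],[-0.152,0.258,0],0],
    [[0,0,-0.019],[-0.167,0.249,0],0],
    [[0,0,-0.019],[-0.181,0.238,0],0],
    [[0,0,-0.019],[-0.195,0.227,0],0],
    [[0,0,0],[0,0,0.1],0],
    [[0,0,0],[0,0,0.1],0],
    [[0,0,0],[0,0,0.1],0],
    [[0,0,0],[0,0,0],0],
    [[0,0,0],[0,0,0],0],
    [[0,0,0],[0,0,0],0],
  ],
)

```text
t: 19.1
tcp_pos: [0.683, -0.0471, 0.1708]
ee_rot: [[-0.229, 0.974, 0.002], [0.974, 0.229, -0.0], [-0.001, 0.002, -1.0]]
wrist_force: [-0.3, -1.5, -4.9]
finger_gap: 0.0222
```

```bash
python3 - <<'E'
from h import *
snap("w18"); 
snap("s18","scene"); crop("pics/s18.png","pics/s18a.png",220,170,340,290,5)
o,c=load("w18"); x=[.6562,.0621,np.radians(103.4)]
im=cv2.imread("pics/w18.png")
def X(q):
    a=x[2]; q=np.array(q)/1000; return [x[0]+q[0]*np.cos(a)-q[1]*np.sin(a), x[1]+q[0]*np.sin(a)+q[1]*np.cos(a), q[2]]
for xx in (-57.5,-49.5):
    for s in (1,-1): cv2.line(im,*[tuple(np.round(proj(c,X(q))).astype(int)) for q in ((xx,0,101.5),(xx,s*21,122.5))],(0,0,255),1)
cv2.imwrite("pics/w18a.png",im)
p=np.array(o['tcp_pos']);R=np.array(o['ee_rot'])
col=p+R@np.array([.084,-.0006,-.0195]); a=x[2]; d=col-np.array([x[0],x[1],0])
print("collar in stand",(d[0]*np.cos(a)+d[1]*np.sin(a))*1000,(-d[0]*np.sin(a)+d[1]*np.cos(a))*1000,d[2]*1000)
E
```

```text
19.1 [ 0.683  -0.0471  0.1708] [-0.29 -1.49 -4.94] 0.02217191681564038 yaw 103.2186606190577
19.15 [ 0.6832 -0.0473  0.1709] [-0.18 -0.09 -3.87] 0.022784387753175966 yaw 103.21291631831629
collar in stand -28.45905025448672 -0.4151709274887484 190.30225247043956
```

View pics/w18a.png

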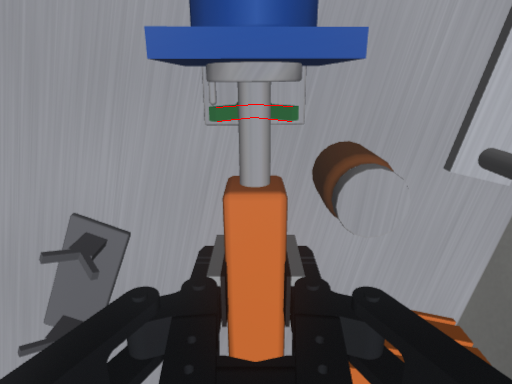

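View pics/s18a.png

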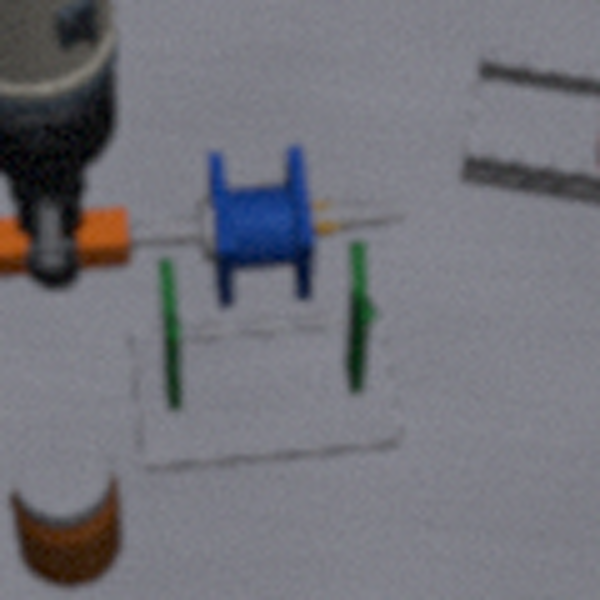

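Request:
play_rows(
  rows=[
    [[0,0,0],[0,0,0.1],0],
    [[0,0,0],[0,0,0.15],0],
    [[0,0,0],[0,0,0.15],0],
    [[0,0,0],[0,0,0.12],0],
    [[0,0,0],[0,0,0.06],0],
    [[0,0,0],[0,0,0.03],0],
    [[0,0,0],[0,0,0],0],
    [[0,0,0],[0,0,0],0],
  ],
)

```text
t: 20.0
tcp_pos: [0.6835, -0.0475, 0.1095]
ee_rot: [[-0.228, 0.974, 0.001], [0.974, 0.228, -0.0], [-0.0, 0.001, -1.0]]
wrist_force: [-0.9, -0.1, -4.5]
finger_gap: 0.0225
```

```bash
python3 - <<'E'
from h import *
snap("w19"); 
snap("s19","scene"); crop("pics/s19.png","pics/s19a.png",220,170,340,290,5)
crop("pics/w19.png","pics/w19a.png",170,0,340,190,3.1)
E
```

```text
20.0 [ 0.6835 -0.0475  0.1095] [-0.89 -0.09 -4.49] 0.02254683298561799 yaw 103.19631436811933
20.05 [ 0.6835 -0.0476  0.1097] [-0.5  -0.13 -4.9 ] 0.022509075349334697 yaw 103.19372318178361
```

View pics/w19a.png

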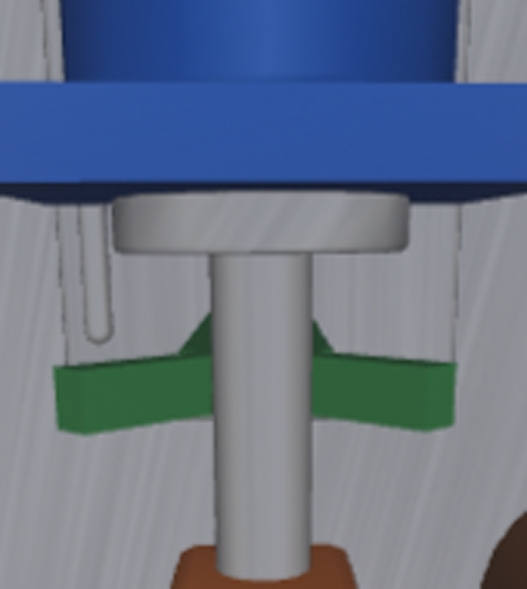

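View pics/s19a.png

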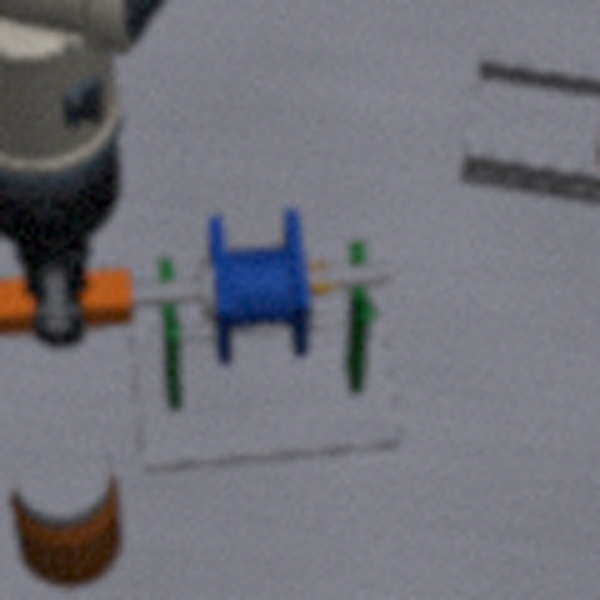

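Request:
play_rows(
  rows=[
    [[0,0,0],[0,-0.008,0.03],0],
    [[0,0,0],[0,0,0.05],0],
    [[0,0,0],[0,0,0.05],0],
    [[0,0,0],[0,0,0.03],0],
    [[0,0,0],[0,0,0],0],
    [[0,0,0],[0,0,0],0],
  ],
)

```text
t: 20.7
tcp_pos: [0.6826, -0.0476, 0.0934]
ee_rot: [[-0.228, 0.974, 0.001], [0.974, 0.228, 0.0], [-0.0, 0.001, -1.0]]
wrist_force: [-1.0, 0.9, 1.5]
finger_gap: 0.0225
```

```bash
python3 - <<'E'
from h import *
st()
E
```

```text
t 20.7 s(mm) -228.53 lat 243.64 z 93.41 Fax 0.8 Flat -1.08 Fz 1.47 T [-0.04  0.01 -0.  ] yaw 103.2 gap 0.0225
```

Request:
play_rows(
  rows=[
    [[0,0,0],[0,0,0.01],0],
    [[0,0,0],[0,0,0],0],
    [[0,0,0],[0,0,0],0],
  ],
)

```text
t: 21.0
tcp_pos: [0.6826, -0.0476, 0.093]
ee_rot: [[-0.228, 0.974, 0.002], [0.974, 0.228, 0.0], [-0.0, 0.002, -1.0]]
wrist_force: [-1.3, 0.5, 6.0]
finger_gap: 0.0219
```

```bash
python3 - <<'E'
from h import *
st();snap("w20"); crop("pics/w20.png","pics/w20a.png",170,0,340,190,3.1)
snap("s20","scene"); crop("pics/s20.png","pics/s20a.png",230,190,320,270,7)
E
```

```text
t 21.0 s(mm) -228.55 lat 243.73 z 92.99 Fax 0.38 Flat -1.36 Fz 6.05 T [0.19 0.32 0.04] yaw 103.2 gap 0.0219
21.0 [ 0.6826 -0.0476  0.093 ] [-1.34  0.47  6.05] 0.021895473424595007 yaw 103.2047768603261
21.05 [ 0.6826 -0.0476  0.093 ] [-2.36  0.54  5.75] 0.02259261198629639 yaw 103.20667141863439
```

View pics/w20a.png

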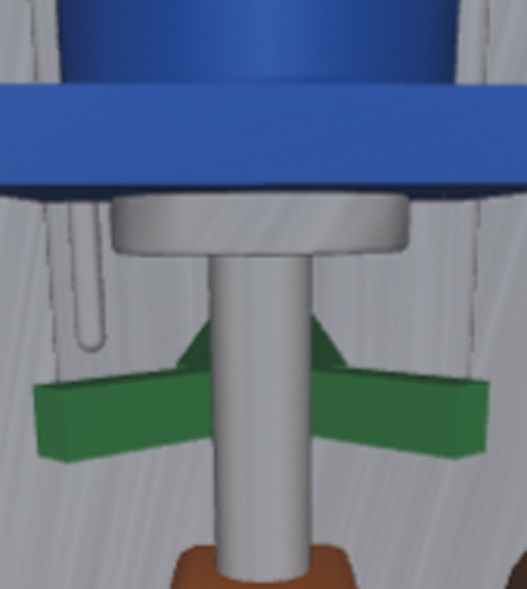

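View pics/s20a.png

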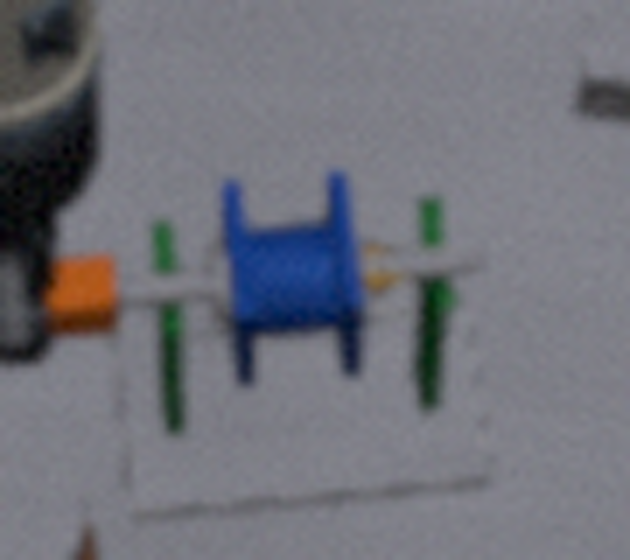

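Request:
play_rows(
  rows=[
    [[0,0,0],[0,0,-0.003],0.3],
    [[0,0,0],[0,0,0],0.35],
    [[0,0,0],[0,0,0],0.45],
    [[0,0,0],[0,0,0],0.45],
    [[0,0,0],[0,0,0],0.45],
  ],
  force=20,
)

```text
t: 21.6
tcp_pos: [0.6822, -0.0477, 0.0915]
ee_rot: [[-0.228, 0.974, -0.0], [0.974, 0.228, 0.0], [0.0, -0.0, -1.0]]
wrist_force: [0.2, -0.7, -0.0]
finger_gap: 0.0389
```

```bash
python3 - <<'E'
from h import *
st();snap("w21")
E
```

```text
t 21.6 s(mm) -228.69 lat 243.28 z 91.52 Fax -0.65 Flat 0.23 Fz -0.04 T [-0.02  0.02 -0.04] yaw 103.19 gap 0.0389
21.6 [ 0.6822 -0.0477  0.0915] [ 0.18 -0.66 -0.04] 0.038856880600232326 yaw 103.19332044918842
```

View pics/w21.png

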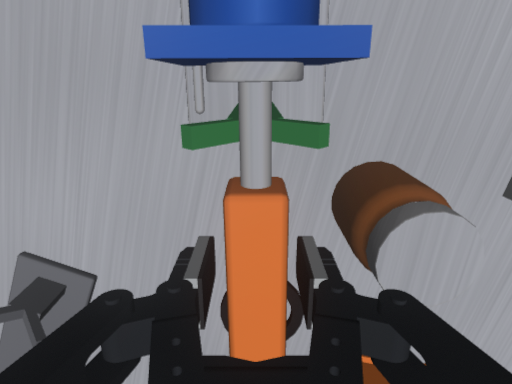

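Request:
play_rows(
  rows=[
    [[0,0,0],[0,0,-0.05],0.45],
    [[0,0,0],[0,0,-0.15],0.45],
    [[0,0,0],[0,0,-0.3],0.45],
    [[0,0,0],[0,0,-0.4],0.45],
    [[0,0,0],[-0.2,0,-0.4],0.45],
    [[0,0,0],[-0.3,0,-0.2],0.45],
    [[0,0,0],[-0.2,0,0],0.45],
    [[0,0,0],[0,0,0],0.45],
    [[0,0,0],[0,0,0],0.45],
  ],
)

```text
t: 22.55
tcp_pos: [0.6979, -0.116, 0.24]
ee_rot: [[-0.228, 0.974, -0.003], [0.974, 0.228, 0.001], [0.002, -0.002, -1.0]]
wrist_force: [0.3, -0.0, -0.3]
finger_gap: 0.0387
```

```bash
python3 - <<'E'
from h import *
st();snap("w22"); snap("s22","scene"); crop("pics/s22.png","pics/s22a.png",200,170,340,290,5)
o,c=load("w22"); x=[.6562,.0621,np.radians(103.4)]
E
```

```text
t 22.55 s(mm) -295.77 lat 263.51 z 240.02 Fax -0.0 Flat 0.33 Fz -0.29 T [ 0.02  0.05 -0.05] yaw 103.15 gap 0.0387
22.55 [ 0.6979 -0.116   0.24  ] [ 0.33 -0.03 -0.29] 0.0386638861635847 yaw 103.15058160870583
22.6 [ 0.6978 -0.1153  0.2399] [-0.09  0.19  0.41] 0.03815199357254783 yaw 103.20104275411781
```

View pics/w22.png

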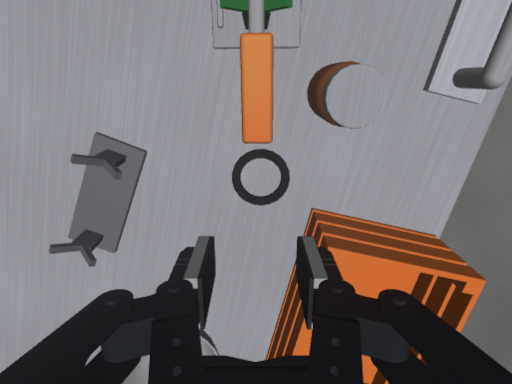

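View pics/s22a.png

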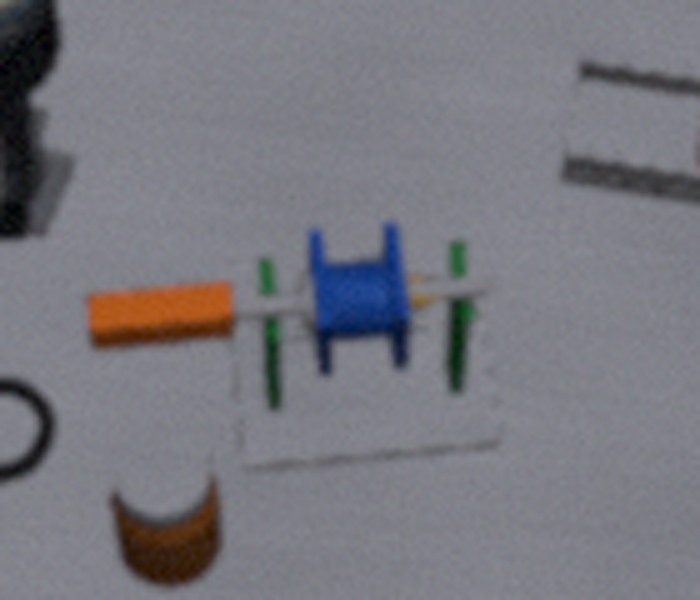

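```bash
python3 - <<'E'
from h import *
s=eyes.calibration("scene"); a=np.radians(103.4); e=np.array([np.cos(a),np.sin(a)])
for n,q in (("grip",-112.5),("collar",-28.5),("tip",74.5)):
    print(n,((proj(s,[*(np.array([.6562,.0621])+e*q/1000),.11])-[200,170])*5).round(0))
a_=cv2.imread("pics/s22.png"); snap("s23","scene"); b=cv2.imread("pics/s23.png")
print("diff in stand region",cv2.absdiff(a_,b)[200:290,200:340].max())
ticket.close_job(); print(monitor.get_obs()['t'])
E
```

```text
grip [160. 313.]
collar [311. 300.]
tip [496. 284.]
22.65 [ 0.6978 -0.1149  0.24  ] [-0.07  0.39 -0.67] 0.03793095562641925 yaw 103.23665770168638
diff in stand region 25
the job is handed in; nothing more can be done
the job is handed in; nothing more can be done
```

The job is done and handed in at about 23 s, though `close_job` reports no verdict.

**What I did:**
- I gripped the pin by its orange grip and threaded it through the blue sleeve. The sleeve ran up to the fork and the collar seated on it.
- I held a push of about 15 N for more than 0.6 s. The highest reading was 15.5 N.
- I lifted the sleeve locked on the pin and laid the pin in both Vs of the green stand with its tip to the left. Contact was about 10 N. Then I released it and backed off.

**What the last checks showed:**
- **Catches:** the brass catches showed behind the far flange before the lift, and still did on the stand.
- **Position:** in the scene picture the grip centre was within about 2 enlarged pixels (under 1 px in the original image) of where it should be. I only compared the grip this way; I did not measure the collar or tip again. The wrist view showed the neck centred in its V.
- **At rest:** the wrist force was back to about 0 N. Two pictures 0.05 s apart differed by at most 25 grey levels around the stand, which I took as noise but did not check further.

**What disagreed:**
- My estimate of how high the pin axis sat above the tool tip varied between 17 and 19.5 mm. Contact with the stand supported 17 mm.
- Because of that, the pin was briefly about 2.5 mm low in the bore, and the sleeve took its weight (under 3 N). I corrected this before pushing it home.

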